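# Take the otoscope off its sloping charger

### The job

Take the otoscope off charge: slide the retaining latch fully aside, then draw the handle straight out of its close-fitting sloping well, in line with the well and without prying or forcing it, and lay it gently down flat inside the instrument tray and let go. Leave the latch open, and leave the jar, the mug and the stapler where they are.

Things in the scene. Friction and masses are not known exactly. Their poses are not given: they have to be found in the camera images.
- charger: The fixed desk charger: a low grey base plate, 170 x 100 x 12 mm, carrying the white sloping well block and the latch. Origin: underside, right below the centre of the well's mouth (85 mm above it). x: the level direction in which the well rises, roughly away from the robot; y: level, the side to which the latch slides; z up.
- sleeve: Charger's well: white block 60 x 60 x 80 mm. Origin: centre of the mouth. z: well axis, outwards, rising 35 deg above level, away from the robot. y: level, as the charger's y. x: square to both, down and away from the robot (35 deg from straight down); -x is up. Smooth round hole 30.5 mm wide, 72 mm deep; the shaft sags in it by up to 3 deg. A ledge under the latch spans y 30 to 105 mm on the mouth face.
- latch (a joint): Steel latch on the well's mouth face, sliding along the sleeve's +y, in m: 0 shut (starts at 0 to 0.003), 0.030 fully aside. Its tongue (26 mm wide, 9.5 to 15.5 mm out from the mouth face), when shut, reaches to 16 mm from the well's axis and blocks the handle's collar. About 2 N of friction, no spring: it stays where it is left.
- latch_tab (a point): Grasp point on the latch's tab, 10 mm below its top end, midway through its thickness. The tab is a steel fin rising along the sleeve's -x: 12 mm thick along the sleeve's y, 14 mm along its z; its top is 54 mm from the well's axis, its lower part reaches down to the latch. With the latch shut the point is at sleeve (-44, +58, +16.5) mm; it moves with the latch.
- otoscope: Otoscope (ear lamp), 178 mm, 0.2-0.3 kg, foot down in the well. Origin: centre of the foot's end; z: along the handle to the head; x, y as the sleeve's at the start. z 0 to 70 mm: black shaft, 28 mm diameter, in the well at the start; 70 to 78: steel collar, 46 mm diameter, resting on the mouth face; 78 to 152: black grip, 28 mm diameter; 152 to 178: grey head, 45 mm diameter.
- oto_head (a point): Centre of the top of the otoscope's head, on its axis, 178 mm from the foot. From the head a black cone juts out to the otoscope's -y, to 48 mm from the axis. The balance point is about 100 mm from the foot. Lying level, the otoscope rests on collar and head with its axis 23 mm above the floor under it.
- tray: The fixed open steel instrument tray, 250 x 170 mm outside and 22 mm high, walls and floor 3 mm thick. Origin: centre of its underside, on the desk. x: its long side, pointing roughly away from the robot; y: its short side; z up.
- jar: Amber glass jar with lid, 66 mm wide, 95 mm high. Origin: centre of its underside. A bystander.
- mug: White mug, 80 mm wide, 90 mm high, handle to its +y. Origin: centre of its underside. A bystander.
- stapler: Black and grey stapler, 150 x 36 mm, about 52 mm high. Origin: centre of its underside; x along its length. A bystander.
Mind the look-alikes: they are no part of the job. Leave any orange or turquoise look-alike of the charger alone.

How it is judged (in metres and radians):
On the way, in this order (a step that is already met when the one before it is completed fails the run):
1. the latch is slid at least 24 mm aside while the handle is still home in its well (value of joint latch above 0.024 m and z of otoscope in the frame of sleeve below -0.06 m), for 0.2 s.
2. the handle is part drawn (foot 15 to 50 mm inside the mouth) and within 4.5 degrees of the well's axis (z of otoscope in the frame of sleeve between -0.05 and -0.015 m and angle between the z axis of otoscope and the z axis of sleeve, either way round below 0.08 rad), for 0.1 s.
3. the foot is out of the well, still within 12 degrees of the well's axis (z of otoscope in the frame of sleeve above 0.002 m and distance between otoscope and sleeve below 0.05 m and angle between the z axis of otoscope and the z axis of sleeve, either way round below 0.21 rad), for 0.04 s.
At the end, for the whole second after the job is handed in: the otoscope lies at rest in the tray, level within 11 degrees, foot and head both inside the tray's walls (within 122 mm of the tray's centre along its length and 82 mm across it, less than 45 mm above its underside), and the latch is left at least 24 mm open (x of otoscope in the frame of tray between -0.122 and 0.122 m and y of otoscope in the frame of tray between -0.082 and 0.082 m and z of each of otoscope, oto_head in the frame of tray below 0.045 m and x of oto_head in the frame of tray between -0.122 and 0.122 m and y of oto_head in the frame of tray between -0.082 and 0.082 m and angle between otoscope's own z axis and vertical between 1.37 and 1.77 rad and linear speed of otoscope below 0.02 m/s and angular speed of otoscope below 0.2 rad/s and value of joint latch above 0.024 m); the robot touches nothing.
It fails at once if the otoscope and the charger (latch included) press on each other with more than 60 N: forced or jammed (contact force between otoscope and charger above 60 N).
It fails at once if the handle is pried more than 8 degrees off the well's axis with over 10 mm of it still in the well (z of otoscope in the frame of sleeve below -0.01 m and distance between otoscope and sleeve below 0.075 m and angle between the z axis of otoscope and the z axis of sleeve, either way round above 0.14 rad).
It fails at once if the otoscope is dropped, tipped or knocked into the tray: moves faster than 0.5 m/s or turns faster than 4 rad/s close over the tray, or strikes it with more than 30 N (contact force between otoscope and tray above 30 N or (horizontal distance between otoscope and tray below 0.15 m and height (world z) of otoscope below 0.09 m and (linear speed of otoscope above 0.5 m/s or angular speed of otoscope above 4 rad/s))).
It fails at once if the jar, the mug or the stapler is moved more than 20 mm (distance of any of jar, mug, stapler from where it was at the start of the episode above 0.02 m).
It also fails if it takes over 54 s, if anything falls off the work surface, if the arm or the gripper's body presses on something with over 40 N, if the wrist force passes 120 N, or if a joint passes its speed limit or range.

### The arm

A 6-joint arm with a two-finger parallel gripper is mounted at the origin on the work surface. World frame = base frame: x ahead of the robot, y to its left, z up, the work surface at z = 0. Lengths are in mm, angles in rad, forces in N, time in s.
With the tool pointing down it reaches from about 350 to 875 mm from the base axis. Payload 4.2 kg.
Tool frame: the origin (TCP) lies at the very end of the fingers, on their centre line; the grasp point (between the pads) lies 19 mm behind it (arm.grip_point_offset is the distance from the TCP to the grasp point, in mm); z points along the fingers, y is the direction in which the jaws open and shut (so a half turn about z gives the same grasp; the last joint's range is limited). The gripper opens to 85 mm and grips with 20 to 120 N. Pads are 22 mm wide; open, the fingers measure 114 mm over their backs; the gripper's body (76 mm by 85 mm) begins 54 mm behind the grasp point. The pads swing forward as they close: fully open they stand 13 mm farther back than shut.
Start: joints at [-0.852, 0.385, 0.008, 0, -1.194, -0.259], TCP at [277.367, -560.06, 231.312] pointing down, gripper open.
Joint ranges: [-3.14, 3.14], [-1.21, 2.06], [-1.07, 1.41], [-3.16, 2.05], [-2.99, -0.16], [-3.1, 3.1]. Speed limits (rad/s): [2.79, 2.79, 3.14, 3.14, 3.14, 3.14].

### API

Orientations are given as a unit quaternion [x, y, z, w].
In Python, from bench import arm gives the robot as it stands.
- The arm moves only by the tool drive_tool, never from a script. Its argument "steps" is a list of rows, each a list of 5 numbers: the shift along the tool's x, y, z in m, then the turn about the tool's z in degrees, then the finger opening in m, from 0 to 0.0854. A call has 1 to 20 rows; each row shifts and turns the commanded pose from where the row before left it, along the tool's axes as they then stand; what a row does not reach is not made up. A row lasts 1/10 s, in which the tool goes at most 50 mm and 8.59 degrees, less where a joint would pass 70% of its speed; a pose out of reach is approached as far as the arm can. A call is refused whole if a number of a shift passes 0.05 or a number of a turn 8.59, either way. A call with a gripper value outside its range is refused whole. The fingers move at their own pace and stop on an object; the grip force is fixed at half the most. Time passes only in rows, so rows that do not move let the fingers close. It gives the time, the measured TCP pose, the force and the opening at its end, in the units of the state.
- arm.read_state(): the state, without advancing time (a new reading comes with each control period).
- arm.get_image(name): name is "scene" or "top"; returns (picture, depth): 400x640x3 uint8, blue, green, red; 400x640 float32, mm along the optical axis (not along the pixel's ray), 0 where there is no reading.
- arm.camera_params(name): a dict with "K" (3x3 intrinsics, pixels), "world_to_cam" (4x4, takes a point from world to camera coordinates). Camera axes: x right, y up, looking along -z (the intrinsics and any distortion apply to the point x, -y, -z); pixel columns grow to the right and rows downward; lengths in mm; the calibration is good to about 2 mm. A picture is of the moment at which its call begins. camera_params takes no time and is no camera call.
- arm.job_done(): hands the job in, once; it reports no verdict.
The state is a dict: "clock": time; "joints": joint angles; "joint_vel": joint speeds; "joint_efforts": joint torques, N m; "position": TCP position; "ee_rot": TCP orientation; "contact_force": force on the tool from outside, world axes, zero at the start; "wrist_torque": the same for the moment, N m; "gripper_width": finger opening in mm.
Only numpy, scipy, OpenCV 4.12 (cv2) and the standard library are available. Lean on these libraries where they do the work, as an engineer would, in place of code of your own. Each camera call takes 0.05 s, during which the arm holds its last target.

## Working session

There is one attempt and no reset: what is moved stays moved. The work goes in short steps, Python scripts to look and compute and a tool call to move; the robot and the scene stay as the last step left them, time stands still between calls to the robot, and variables do not carry over. Pictures are saved under pics/ and viewed, and the job is handed in when it is done.

Besides the shell and the picture viewer there is one more tool, called after ">>>" in YAML: its name, and indented under it one key for each argument. drive_tool: Moves the arm, as the interface text tells. Its arguments: {"type":"object","properties":{"steps":{"type":"array"}},"required":["steps"]}

```bash
mkdir -p pics; ls; python3 - <<'E'
from bench import arm
import cv2,numpy as np
print(arm.read_state())
for n in("scene","top"):
    im,d=arm.get_image(n); cv2.imwrite(f"pics/{n}0.png",im); np.save(f"pics/{n}0.npy",d); np.save(f"pics/{n}0_im.npy",im)
    print(n,arm.camera_params(n))
E
```

```text
pics
{'clock': 0.0, 'joints': array([-8.52375741e-01,  3.85561194e-01,  6.60142433e-03, -4.76929717e-04,
       -1.19399924e+00, -2.58611816e-01]), 'joint_vel': array([-1.52813903e-03,  6.06156023e-04, -1.34328879e-03, -5.62842041e-04,
        9.25425230e-06, -1.85762680e-04]), 'joint_efforts': array([ 3.86791298e-04, -3.92290413e+01,  1.88405907e+01,  4.18603331e+00,
       -4.51683954e-03,  1.78569888e-05]), 'position': array([ 277.11380395, -559.54730577,  230.21251235]), 'ee_rot': array([-2.27798619e-01,  9.73707641e-01,  1.05887884e-03, -3.11776334e-04]), 'contact_force': array([-0.46930127,  0.04809453,  0.30142632]), 'wrist_torque': array([ 0.01677466, -0.01985247,  0.02242866]), 'gripper_width': 85.1475992943517}
scene {'K': array([[431.96710994,   0.        , 319.8968853 ],
       [  0.        , 431.96710994, 207.44258914],
       [  0.        ,   0.        ,   1.        ]]), 'world_to_cam': array([[-6.61879148e-01,  7.49586910e-01, -5.95460204e-03,
         3.16091002e+02],
       [-4.67242112e-01, -4.06333282e-01,  7.85224855e-01,
         1.14580553e+02],
       [ 5.86174720e-01,  5.22506199e-01,  6.19182098e-01,
        -1.50306333e+03],
       [ 0.00000000e+00,  0.00000000e+00,  0.00000000e+00,
         1.00000000e+00]])}
top {'K': array([[363.60704109,   0.        , 316.22615189],
       [  0.        , 363.60704109, 204.69140428],
       [  0.        ,   0.        ,   1.        ]]), 'world_to_cam': array([[-2.59347596e-02, -9.99659487e-01,  2.88064048e-03,
         6.70945766e+00],
       [ 9.78781315e-01, -2.48069816e-02,  2.03400471e-01,
        -4.69364573e+02],
       [-2.03259750e-01,  8.09465939e-03,  9.79091390e-01,
        -1.27854047e+03],
       [ 0.00000000e+00,  0.00000000e+00,  0.00000000e+00,
         1.00000000e+00]])}
```

View pics/scene0.png

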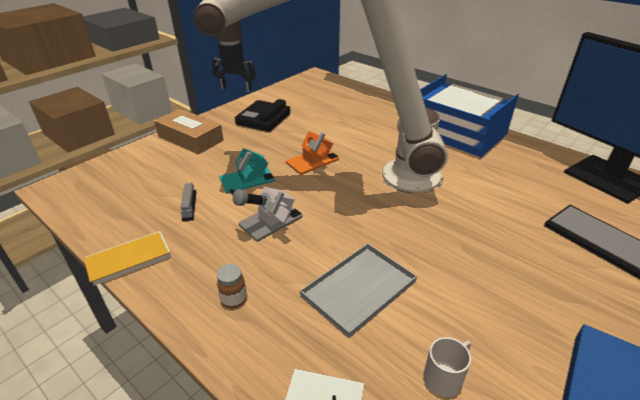

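View pics/top0.png

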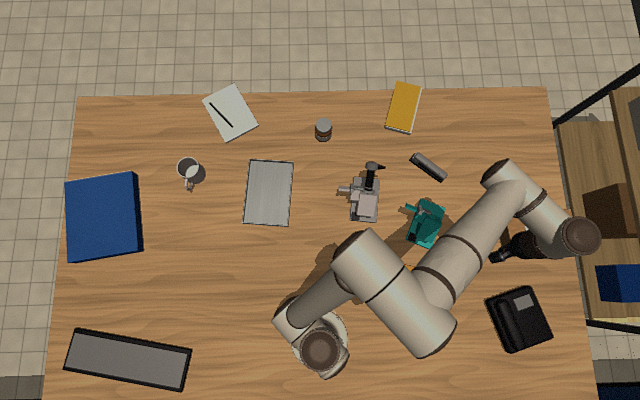

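The scene picture shows the white charger at about (270,212) with the turquoise look-alike at (247,170), the orange one at (313,152), and the tray at (358,288). In the top picture the charger is at (362,200), with the otoscope's head at (373,168) and the tray at (269,193). I'll enlarge these next.

```bash
cat > h.py <<'E'
import numpy as np,cv2
from bench import arm
def cloud(n,d):
    p=arm.camera_params(n);K=p["K"];T=np.linalg.inv(p["world_to_cam"])
    v,u=np.mgrid[0:d.shape[0],0:d.shape[1]]
    c=np.stack([(u-K[0,2])/K[0,0]*d,-(v-K[1,2])/K[1,1]*d,-d],-1)
    w=c@T[:3,:3].T+T[:3,3]; w[d<=0]=np.nan
    return w
def proj(n,P):
    p=arm.camera_params(n);K=p["K"];W=p["world_to_cam"]
    c=np.atleast_2d(P)@W[:3,:3].T+W[:3,3]
    return np.stack([K[0,0]*c[:,0]/-c[:,2]+K[0,2],K[1,1]*-c[:,1]/-c[:,2]+K[1,2]],-1)
def crop(im,x0,y0,w,h,s,name):
    cv2.imwrite(name,cv2.resize(im[y0:y0+h,x0:x0+w],None,fx=s,fy=s,interpolation=cv2.INTER_CUBIC))
E
python3 - <<'E'
from h import *
t=np.load("pics/top0_im.npy");s=np.load("pics/scene0_im.npy")
crop(t,320,150,100,80,8,"pics/t1.png");crop(s,220,170,100,75,8,"pics/s1.png")
T=cloud("top",np.load("pics/top0.npy"));S=cloud("scene",np.load("pics/scene0.npy"))
# desk z checks & heights
for uv in [(150,190),(300,130),(310,220)]: print("desk",T[uv[1],uv[0]])
for n,uv in dict(jar=(323,125),mug=(187,165)).items(): print(n,T[uv[1],uv[0]])
for uv in [(380,350),(200,260),(300,310)]: print("deskS",S[uv[1],uv[0]])
np.set_printoptions(precision=0,suppress=True)
for r in range(164,226,4): print(r,[tuple(T[r,c].round().astype(int)) for c in range(336,392,6)])
E
```

```text
desk [551.12068987 623.491488     5.70485974]
desk [7.82150663e+02 5.05461218e+01 6.73356867e-01]
desk [421.85356447  19.17610225  -3.05098652]
jar [757.45674388 -37.56486772  98.26785614]
mug [640.0815337  480.48399443  26.19343784]
deskS [642.59195947 323.25647524   1.76586423]
deskS [ 735.79399259 -209.11969231    0.76879249]
deskS [679.59605378 114.26994445   2.01333921]
164 [(np.int64(639), np.int64(-87), np.int64(-2)), (np.int64(637), np.int64(-109), np.int64(4)), (np.int64(637), np.int64(-133), np.int64(2)), (np.int64(635), np.int64(-156), np.int64(6)), (np.int64(636), np.int64(-179), np.int64(2)), (np.int64(588), np.int64(-180), np.int64(147)), (np.int64(585), np.int64(-199), np.int64(155)), (np.int64(589), np.int64(-223), np.int64(142)), (np.int64(634), np.int64(-273), np.int64(0)), (np.int64(633), np.int64(-295), np.int64(2))]
168 [(np.int64(624), np.int64(-86), np.int64(-4)), (np.int64(622), np.int64(-109), np.int64(0)), (np.int64(621), np.int64(-132), np.int64(1)), (np.int64(621), np.int64(-155), np.int64(0)), (np.int64(620), np.int64(-179), np.int64(1)), (np.int64(576), 
[... 6107 characters left out ...]
), (np.int64(413), np.int64(-189), np.int64(17)), (np.int64(413), np.int64(-211), np.int64(14)), (np.int64(414), np.int64(-235), np.int64(3)), (np.int64(414), np.int64(-258), np.int64(0)), (np.int64(413), np.int64(-280), np.int64(3))]
224 [(np.int64(403), np.int64(-78), np.int64(2)), (np.int64(402), np.int64(-100), np.int64(5)), (np.int64(403), np.int64(-123), np.int64(0)), (np.int64(401), np.int64(-145), np.int64(4)), (np.int64(402), np.int64(-168), np.int64(-2)), (np.int64(400), np.int64(-189), np.int64(6)), (np.int64(400), np.int64(-212), np.int64(4)), (np.int64(400), np.int64(-235), np.int64(0)), (np.int64(399), np.int64(-258), np.int64(0)), (np.int64(399), np.int64(-281), np.int64(-3))]
```

View pics/t1.png

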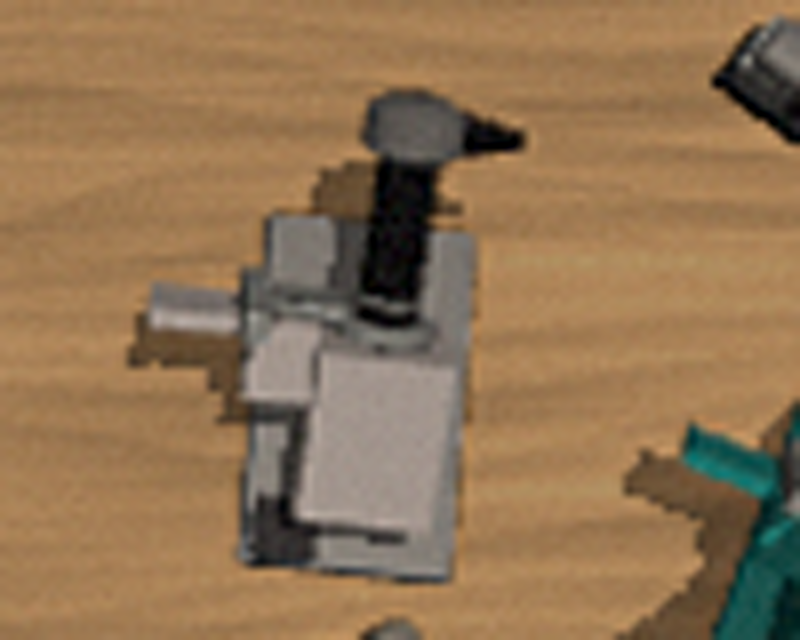

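View pics/s1.png

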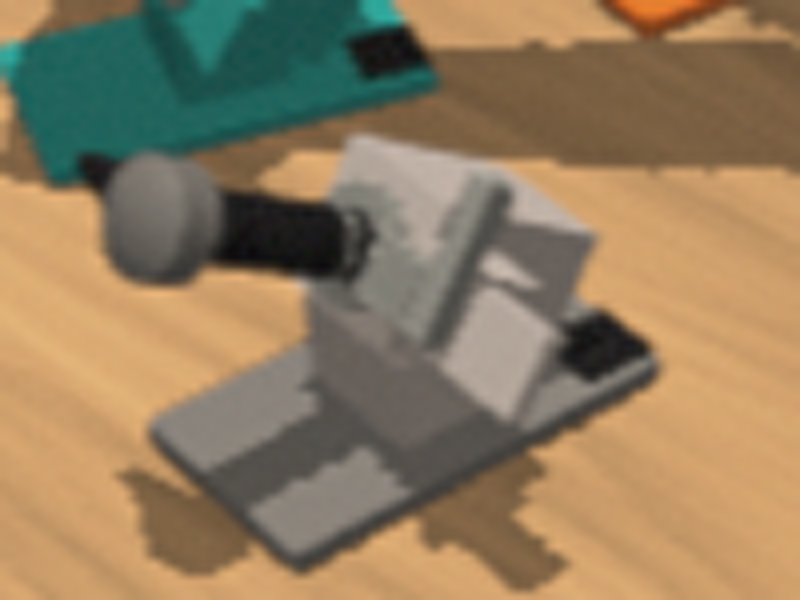

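```bash
cat >> h.py <<'E'
S35,C35=np.sin(np.radians(35)),np.cos(np.radians(35))
def sleeve(X,Y,psi):
    cx=np.array([np.cos(psi),np.sin(psi),0]);cy=np.array([-np.sin(psi),np.cos(psi),0]);z=np.array([0,0,1.])
    return np.stack([S35*cx-C35*z,cy,C35*cx+S35*z],1),np.array([X,Y,85.])
E
cat > fit.py <<'E'
from h import *
from scipy.optimize import least_squares
sl=[((-30,-30,0),(465,362)),((-30,-30,-80),(432,535)),((-30,30,-80),(297,520))]
pl=[((1,1),(270,213)),((1,-1),(478,232)),((-1,-1),(450,578)),((-1,1),(242,565))]
pls=[((1,1),(300,560)),((1,-1),(152,430)),((-1,1),(655,365))]
sls=[((-30,-30,0),(350,135)),((-30,30,-80),(597,237))]
tt=lambda p:np.array(p)/8+[320,150]-0.45
ts=lambda p:np.array(p)/8+[220,170]-0.45
def res(q,full=False):
    X,Y,psi,off,ox,oy,px,py=q;R,o=sleeve(X,Y,psi)
    Rc=sleeve(0,0,psi);cx=np.array([np.cos(psi),np.sin(psi),0]);cy=np.array([-np.sin(psi),np.cos(psi),0])
    r=[]
    for P,u in sl: r.append(proj("top",R@P+o)[0]-tt(u)+[ox,oy])
    for P,u in pl: r.append(proj("top",np.array([X,Y,12])+cx*(off+85*P[0])+cy*(50*P[1]+0))[0]-tt(u)+[ox,oy])
    for P,u in sls: r.append(proj("scene",R@P+o)[0]-ts(u)+[px,py])
    for P,u in pls: r.append(proj("scene",np.array([X,Y,12])+cx*(off+85*P[0])+cy*50*P[1])[0]-ts(u)+[px,py])
    if full: print(np.round(r,1).tolist())
    return np.r_[np.ravel(r),0.7*np.array([ox,oy,px,py])]
s=least_squares(res,[515,-190,0,-20,0,0,0,0],loss="soft_l1")
print(s.x);res(s.x,True)
np.save("fit.npy",s.x)
E
python3 fit.py
```

```text
[ 5.04693181e+02 -1.87704340e+02 -1.17223001e-01 -1.05545993e+01
  5.11801154e-01 -1.15460846e-01  3.43174698e-01  7.04712358e-01]
[[-0.9, 0.6], [0.1, -0.4], [0.2, -0.0], [-0.3, -0.1], [-0.1, -0.2], [0.8, 0.5], [-0.0, -0.3], [0.0, 0.5], [0.2, 0.4], [-0.3, 0.0], [-1.3, -0.5], [1.1, -0.9]]
```

```bash
cat > ov.py <<'E'
from h import *
import sys
def draw(n,im,q,x0,y0,w,h,s,name,shift=(0,0),latch=0,oto=0):
    X,Y,psi=q[:3];off=q[3];R,o=sleeve(X,Y,psi)
    big=cv2.resize(im[y0:y0+h,x0:x0+w],None,fx=s,fy=s,interpolation=cv2.INTER_CUBIC)
    def L(pts,col,closed=True):
        u=proj(n,np.array(pts)@R.T+o)+np.array(shift)
        u=((u+0.5-[x0,y0])*s).astype(np.int32)
        cv2.polylines(big,[u],closed,col,1,cv2.LINE_AA)
    for z in(0,-80): L([(-30,-30,z),(-30,30,z),(30,30,z),(30,-30,z)],(0,0,255))
    for a in(-30,30): L([(-30,a,0),(-30,a,-80)],(0,0,255),False)
    t=np.linspace(0,2*np.pi,40)
    for z,r,c in((70,23,(255,0,0)),(78,23,(255,0,0)),(78,14,(0,255,0)),(152,14,(0,255,0)),(152,22.5,(0,255,255)),(178,22.5,(0,255,255))):
        L([(r*np.cos(a),r*np.sin(a),z-70+oto) for a in t],c)
    L([(0,-22,165-70),(0,-48,165-70)],(0,255,255),False)
    for z in(9.5,23.5): L([(-54,52+latch,z),(-54,64+latch,z),(-20,64+latch,z),(-20,52+latch,z)],(255,0,255))
    for yy in (52,64): L([(-54,yy+latch,9.5),(-54,yy+latch,23.5)],(255,0,255),False)
    cx=np.array([np.cos(psi),np.sin(psi),0]);cy=np.array([-np.sin(psi),np.cos(psi),0])
    u=proj(n,[np.array([X,Y,12])+cx*(off+85*a)+cy*50*b for a,b in((1,1),(1,-1),(-1,-1),(-1,1))])+np.array(shift)
    cv2.polylines(big,[((u+0.5-[x0,y0])*s).astype(np.int32)],True,(255,255,255),1,cv2.LINE_AA)
    cv2.imwrite(name,big)
if __name__=="__main__":
    q=np.load("fit.npy")
    draw("top",np.load("pics/top0_im.npy"),q,320,150,100,75,8,"pics/ot1.png")
    draw("scene",np.load("pics/scene0_im.npy"),q,220,170,100,75,8,"pics/os1.png")
E
python3 ov.py
```

```text
(no output)
```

View pics/ot1.png

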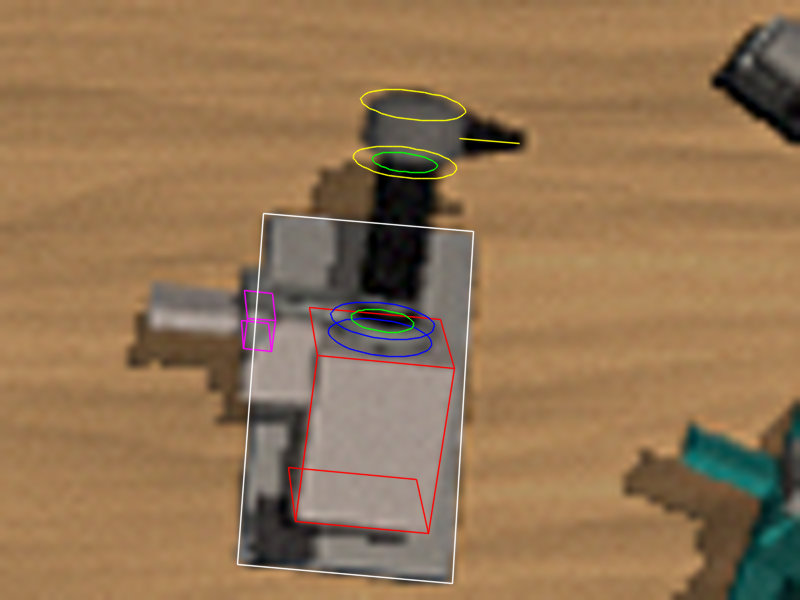

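View pics/os1.png

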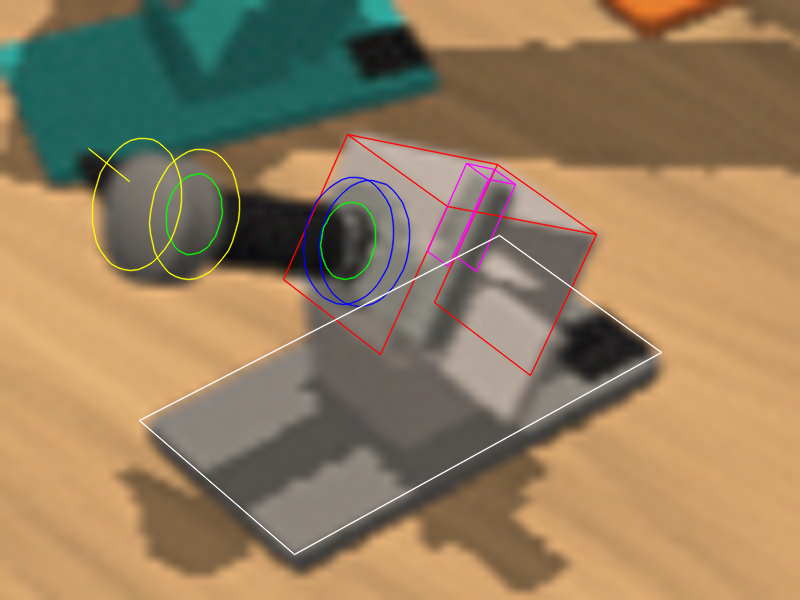

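```bash
cat > fit2.py <<'E'
from h import *
from scipy.optimize import least_squares
box=lambda p,c,h:(lambda d:np.linalg.norm(np.maximum(d,0),axis=1)+np.minimum(d.max(1),0))(np.abs(p-np.array(c))-np.array(h))
def cyl(p,r,z0,z1):
    d=np.stack([np.hypot(p[:,0],p[:,1])-r,np.abs(p[:,2]-(z0+z1)/2)-(z1-z0)/2],1)
    return np.linalg.norm(np.maximum(d,0),axis=1)+np.minimum(d.max(1),0)
def sdf(w,q,sag=0):
    X,Y,psi,off=q[:4];R,o=sleeve(X,Y,psi);p=(w-o)@R
    c,s=np.cos(psi),np.sin(psi);g=np.stack([(w[:,0]-X)*c+(w[:,1]-Y)*s,-(w[:,0]-X)*s+(w[:,1]-Y)*c,w[:,2]],1)
    a=q[4]; r=p.copy(); r[:,0]=p[:,0]-a*p[:,2]   # sag tilt
    return np.min([box(p,(0,0,-40),(30,30,40)),box(g,(off,0,6),(85,50,6)),cyl(r,23,0,8),cyl(r,14,8,82),cyl(r,22.5,82,108),box(p,(-37,58,16.5),(17,6,7))],0)
D=[]
for n in("top","scene"):
    w=cloud(n,np.load(f"pics/{n}0.npy")).reshape(-1,3)
    m=(w[:,2]>5)&(w[:,0]>400)&(w[:,0]<625)&(w[:,1]>-262)&(w[:,1]<-85)
    D.append(w[m])
    print(n,m.sum())
def res(q,k=0):
    r=[sdf(d+q[5+3*i:8+3*i],q) for i,d in enumerate(D)]
    return np.r_[r[0],r[1],q[5:11]*np.sqrt(400)*3/2/3,q[4]*300]
q0=np.r_[508,-189,-.1,-10,0.02,np.zeros(6)]
for fs in(6,3):
    s=least_squares(res,q0,loss="soft_l1",f_scale=fs);q0=s.x
np.set_printoptions(precision=3,suppress=True)
print(s.x,s.cost, np.median(np.abs(sdf(D[0]+s.x[5:8],s.x))),np.median(np.abs(sdf(D[1]+s.x[8:11],s.x))))
np.save("fit.npy",s.x)
import ov
for n,x0,y0 in(("top",320,150),("scene",220,170)):
    i=5 if n=="top" else 8
    q=s.x.copy(); 
    # shift pixels for camera offset
    P=np.array([q[0],q[1],85]); sh=(proj(n,P-q[i:i+3])-proj(n,P))[0]
    ov.draw(n,np.load(f"pics/{n}0_im.npy"),q,x0,y0,100,75,8,f"pics/o{n}2.png",shift=sh)
    print(sh)
E
python3 fit2.py
```

```text
top 1572
scene 2130
[ 508.054 -183.506   -0.219  -10.636    0.049    0.769    1.724   -1.784
   -0.769   -1.723   -0.263] 41230.2563815492 2.3610904074390113 2.2662448892966545
[0.562 0.077]
[0.204 0.288]
```

View pics/otop2.png

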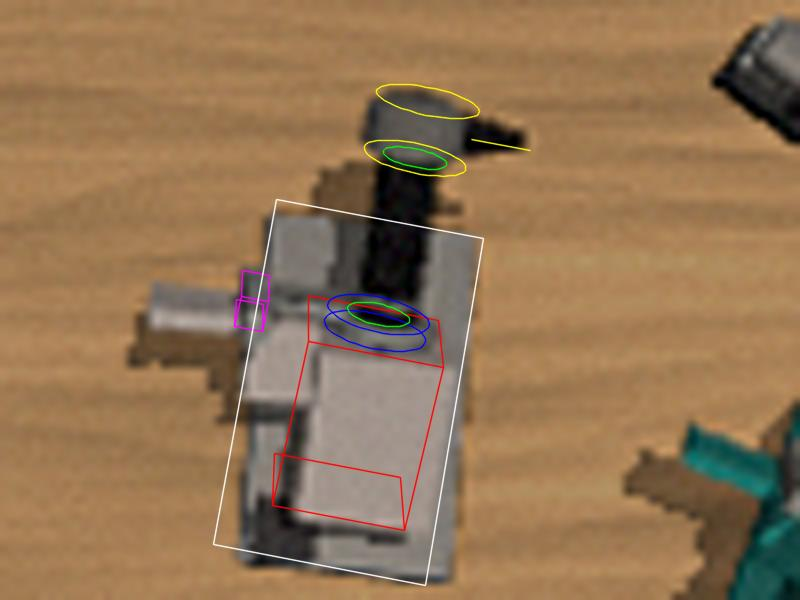

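View pics/oscene2.png

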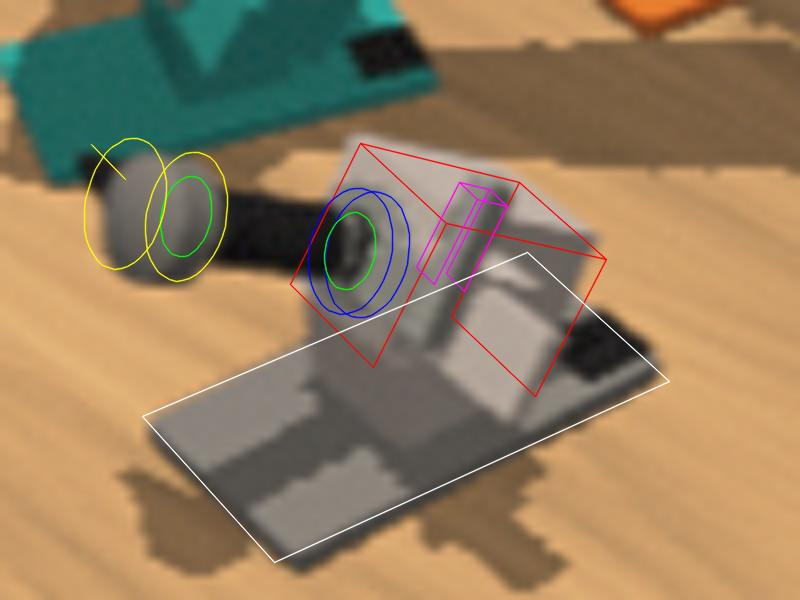

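```bash
python3 - <<'E'
from h import *
R,o=sleeve(508,-190,-.09)
pts=[(-54,58,16.5),(-44,58,16.5),(0,58,12),(0,30,0),(0,105,0),(-15,105,0),(15,105,0),(0,105,9),(0,0,0)]
for n,c in(("top",(320,150)),("scene",(220,170))):
    print(n,[(p,((proj(n,R@p+o)[0]-c)*8).round().astype(int).tolist()) for p in pts])
for n,x0,y0 in(("top",330,155),("scene",235,180)):
    d=np.load(f"pics/{n}0.npy");W=cloud(n,d)
    z=np.clip(W[...,2],0,170)/170*255
    a=cv2.applyColorMap(np.nan_to_num(z).astype(np.uint8),cv2.COLORMAP_JET)[y0:y0+65,x0:x0+75]
    im=np.load(f"pics/{n}0_im.npy")[y0:y0+65,x0:x0+75]
    im=np.clip(im.astype(float)*1.3,0,255).astype(np.uint8)
    cv2.imwrite(f"pics/d{n}.png",cv2.resize(np.hstack([im,a]),None,fx=5.3,fy=5.3,interpolation=cv2.INTER_NEAREST))
E
```

```text
top [((-54, 58, 16.5), [262, 327]), ((-44, 58, 16.5), [260, 318]), ((0, 58, 12), [254, 293]), ((0, 30, 0), [314, 322]), ((0, 105, 0), [146, 311]), ((-15, 105, 0), [147, 323]), ((15, 105, 0), [146, 299]), ((0, 105, 9), [148, 292]), ((0, 0, 0), [381, 326])]
scene [((-54, 58, 16.5), [479, 170]), ((-44, 58, 16.5), [467, 196]), ((0, 58, 12), [426, 310]), ((0, 30, 0), [400, 278]), ((0, 105, 0), [536, 374]), ((-15, 105, 0), [553, 336]), ((15, 105, 0), [518, 413]), ((0, 105, 9), [518, 372]), ((0, 0, 0), [349, 241])]
```

View pics/dtop.png

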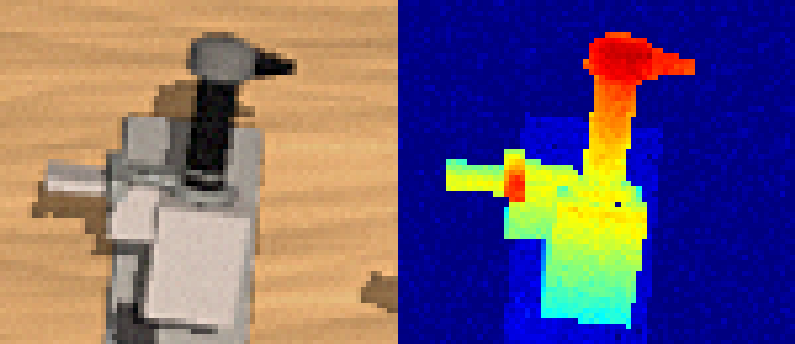

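View pics/dscene.png

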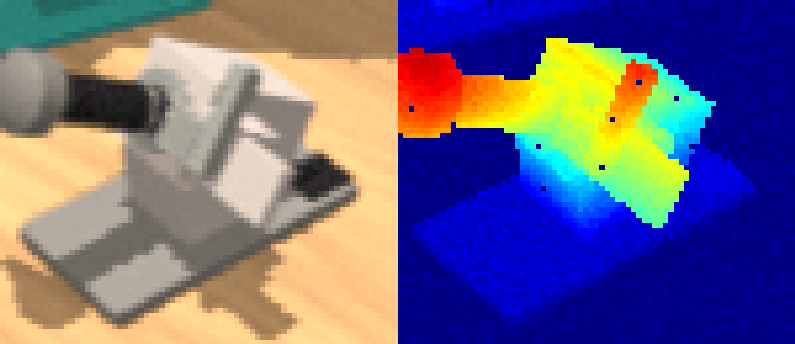

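```bash
sed -i 's/box(p,(-37,58,16.5),(17,6,7))\]/box(p,(-37,58,16.5),(17,6,7)),box(p,(0,67.5,4.5),(15,37.5,4.5))]/; s/^    m=.*/    im=np.load(f"pics\/{n}0_im.npy").reshape(-1,3).astype(int); m=(w[:,2]>6)\&(w[:,0]>400)\&(w[:,0]<625)\&(w[:,1]>-262)\&(w[:,1]<-85)\&(np.ptp(im,axis=1)<30)/; s/508,-189,-.1/508,-190,-.09/; s/soft_l1/cauchy/; s/(6,3)/(3,)/' fit2.py; python3 fit2.py
```

```text
top 1413
scene 1997
[ 505.55  -189.468   -0.138  -10.522    0.068    0.144    0.032   -1.889
   -0.144   -2.783   -1.032] 8721.70982587447 1.6344695955484845 1.4137449293587814
[ 0.086 -0.088]
[0.589 0.121]
```

View pics/otop2.png

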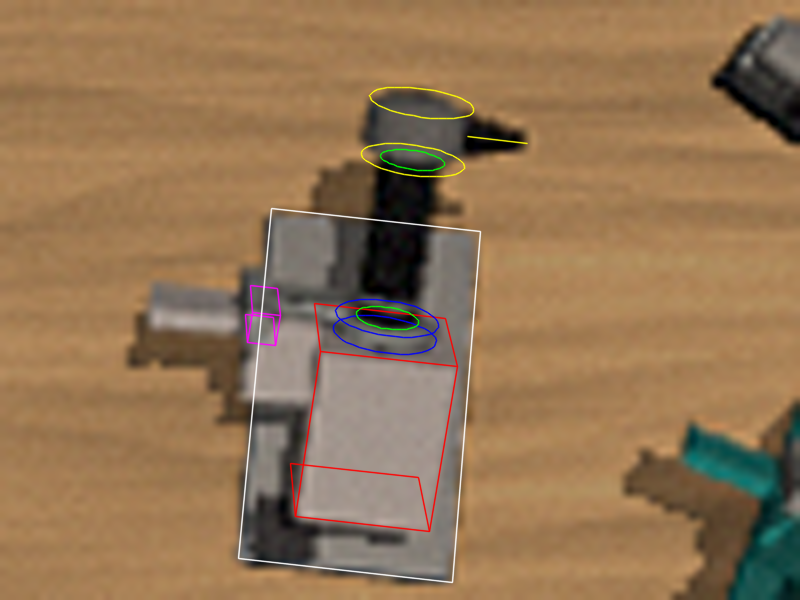

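View pics/oscene2.png

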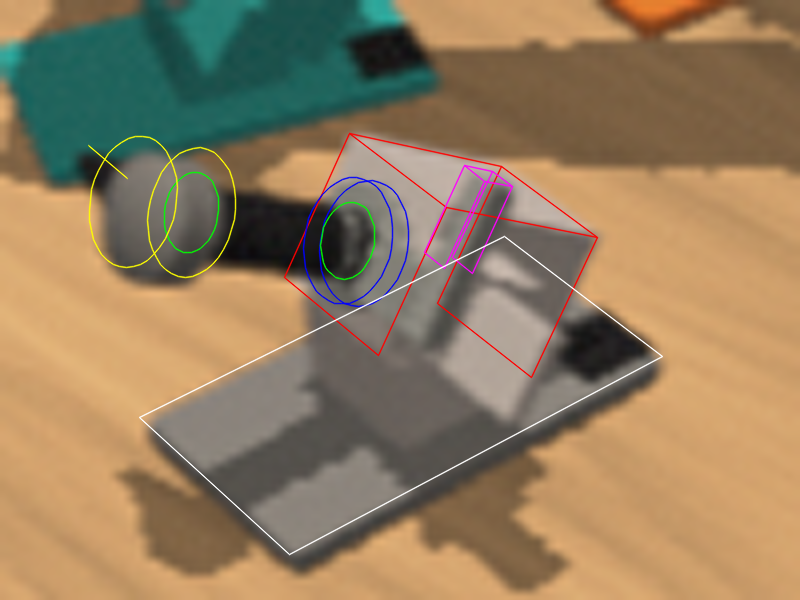

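```bash
cat > fit3.py <<'E'
from h import *
from scipy.optimize import least_squares
from scipy.ndimage import map_coordinates,gaussian_filter
np.set_printoptions(precision=3,suppress=True)
W=arm.camera_params("top")["world_to_cam"];cam=-W[:3,:3].T@W[:3,3];print("cam",cam)
im=np.load("pics/top0_im.npy").astype(float)
def edge(c0,c1,t0=0.1,t1=0.9,rng=2.0):
    """c0,c1 predicted image endpoints; returns subpixel points on strongest edge"""
    out=[];d=(c1-c0)/np.linalg.norm(c1-c0);nn=np.array([-d[1],d[0]])
    s=np.arange(-rng-1,rng+1.01,.1)
    for t in np.linspace(t0,t1,int(np.linalg.norm(c1-c0)*(t1-t0)*1.5)+3):
        p=c0+(c1-c0)*t; q=p+s[:,None]*nn
        v=np.stack([map_coordinates(im[...,k],[q[:,1],q[:,0]],order=1) for k in range(3)],1)
        v=gaussian_filter(v,(5,0)); g=np.linalg.norm(np.gradient(v,axis=0),axis=1)
        g[np.abs(s)>rng]=0;i=g.argmax()
        if g[i]>0.5 and 0<i<len(s)-1 and abs(s[i])<rng-.05: out.append((t,s[i]))
    return np.array(out).reshape(-1,2)
def model(q):
    X,Y,psi,off=q[:4];R,o=sleeve(X,Y,psi);cx=np.array([np.cos(psi),np.sin(psi),0]);cy=np.array([-np.sin(psi),np.cos(psi),0])
    P=lambda a,b:np.array([X,Y,12])+cx*(off+85*a)+cy*50*b
    S=lambda *p:R@np.array(p)+o
    E={}
    E["plR"]=(P(-1,-1),P(1,-1),.05,.9);E["plF"]=(P(1,-1),P(1,1),.05,.95)
    E["plB"]=(P(-1,-1),P(-1,1),.1,.95);E["plL"]=(P(-1,1),P(1,1),.05,.38)
    E["blR"]=(S(-30,-30,-80),S(-30,-30,0),.1,.9);E["blL"]=(S(-30,30,-80),S(-30,30,0),.1,.9);E["blB"]=(S(-30,-30,-80),S(-30,30,-80),.1,.9)
    a=0.045;ax=lambda z:S(a*z,0,z)
    A,B=ax(30),ax(76)
    v=(A+B)/2-cam;n=np.cross(v,B-A);n/=np.linalg.norm(n)
    E["grL"]=(A+14*n,B+14*n,0.1,.9);E["grR"]=(A-14*n,B-14*n,.1,.9)
    E["leE"]=(S(-15,105,9),S(-15,105,0),0.1,.9)
    return E
q=np.array([507,-189.5,-.11,-10.5,0,0])
def run(q,keys,rng):
    obs={}
    for k,(a,b,t0,t1) in model(q).items():
        if k not in keys: continue
        c0,c1=proj("top",np.array([a,b]))+q[4:6]
        e=edge(c0,c1,t0,t1,rng)
        if len(e)<3: print("no",k);continue
        d=(c1-c0)/np.linalg.norm(c1-c0);nn=np.array([-d[1],d[0]])
        obs[k]=c0+(c1-c0)*e[:,:1]+e[:,1:]*nn
    def res(q,det=False):
        r=[];M=model(q)
        for k,p in obs.items():
            c0,c1=proj("top",np.array(M[k][:2]))+q[4:6]
            d=(c1-c0)/np.linalg.norm(c1-c0);nn=np.array([-d[1],d[0]])
            x=(p-c0)@nn;r.append(x)
            if det: print(k,len(x),np.round([np.median(x),x.std()],2), "slope",np.polyfit((p-c0)@d,x,1)[0].round(3))
        return np.r_[np.concatenate(r),q[4:6]*5]
    s=least_squares(res,q,loss="soft_l1",f_scale=.3)
    return s.x,res
allk=["plR","plF","plB","plL","blR","blL","blB","grL","grR"]
for rng in(3,2,1.5,1.2):
    q,res=run(q,allk,rng)
print(q);res(q,True)
np.save("fit3.npy",q)
import ov
ov.draw("top",np.load("pics/top0_im.npy"),q,320,150,100,75,8,"pics/ot3.png",shift=q[4:6])
ov.draw("scene",np.load("pics/scene0_im.npy"),q,220,170,100,75,8,"pics/os3.png")
E
python3 fit3.py
```

```text
cam [ 199.703    5.413 1347.258]
[ 504.913 -189.574   -0.136  -12.036    0.001   -0.01 ]
plR 57 [-0.08  0.42] slope 0.003
plF 35 [0.33 0.51] slope 0.026
plB 37 [-0.19  0.22] slope 0.01
plL 24 [0.12 0.54] slope 0.05
blR 28 [0.11 0.4 ] slope 0.057
blL 28 [-0.08  0.35] slope 0.05
blB 23 [-0.01  0.1 ] slope -0.001
grL 18 [-0.21  0.14] slope 0.012
grR 18 [-0.01  0.13] slope -0.003
```

```bash
python3 -c "
import cv2,numpy as np
a=cv2.imread('pics/ot3.png');b=cv2.imread('pics/os3.png')
cv2.imwrite('pics/o3.png',cv2.resize(np.vstack([a[50:600],b[100:590]]),(615,800))[:, :][:600*800//600])
cv2.imwrite('pics/o3.png',cv2.resize(np.hstack([a[60:,130:540],b[60:600,60:680]]),(800,420)))"
```

```text
(no output)
```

View pics/o3.png

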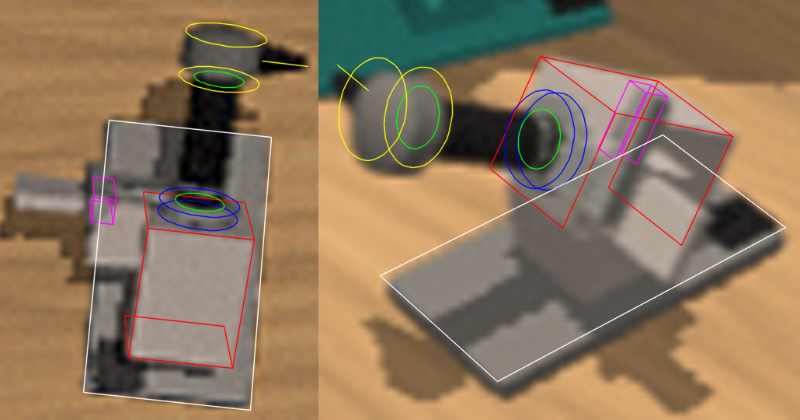

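```bash
cat >> h.py <<'E'
Q=(505.5,-189.5,-0.13)
from scipy.spatial.transform import Rotation as Ro
def tool(): 
    s=arm.read_state();return Ro.from_quat(s["ee_rot"]).as_matrix(),s["position"],s
def delta(target):
    R,p,s=tool(); return R.T@(np.array(target)-p)
E
python3 - <<'E'
from h import *
np.set_printoptions(precision=1,suppress=True)
R,o=sleeve(*Q)
print("tab pt",R@[-44,59,16.5]+o,"top",R@[-54,59,16.5]+o, "grip s110",R@[40*0.045,0,40]+o,"axis dir",R[:,2])
T=cloud("top",np.load("pics/top0.npy"))
# tab points
m=(T[...,2]>108)&(T[...,1]>-150)&(T[...,1]<-100)&(T[...,0]>400)&(T[...,0]<600)
print("tabcloud",m.sum(),T[m].mean(0),T[m].min(0),T[m].max(0), "sleeve", np.median((T[m]-o)@R,0))
print("side piece",(T[195,356]-o)@R,(T[192,357]-o)@R,"ledge",(T[188,342]-o)@R,(T[186,342]-o)@R,(T[190,342]-o)@R)
t=np.load("pics/top0_im.npy");crop(t,235,150,70,85,7,"pics/tray.png")
print(proj("top",[[600,100,0]]))
s=arm.read_state();M=Ro.from_quat(s["ee_rot"]).as_matrix();print(M,np.degrees(np.arctan2(M[1,1],M[0,1])))
E
```

```text
tab pt [ 501.5 -129.5  130.5] top [ 495.8 -128.7  138.7] grip s110 [ 539.  -193.9  106.5] axis dir [ 0.8 -0.1  0.6]
tabcloud 31 [ 506.3 -127.6  130.6] [ 490.9 -135.3  108.3] [ 524.  -114.3  144.5] sleeve [-46.6  60.6  20.5]
side piece [-18.6  40.6 -10.9] [-16.3  38.4  -0.1] ledge [-11.1  92.5   7.3] [ 7.8 92.4  7.9] [-17.2  91.9   2. ]
[[288.  174.7]]
[[-0.9 -0.4 -0. ]
 [-0.4  0.9  0. ]
 [ 0.   0.  -1. ]] 116.33674182501638
```

View pics/tray.png

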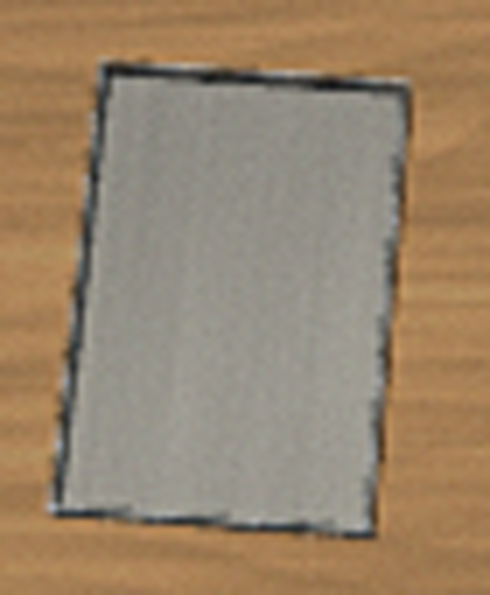

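>>> drive_tool:
  steps:
    - [0, 0, 0, 8.45, 0.034]
    - [0, 0, 0, 8.45, 0.034]
    - [0, 0, 0, 8.45, 0.034]
    - [0, 0, 0, 8.45, 0.034]
    - [-0.014, 0.038, 0, 0, 0.034]
    - [-0.014, 0.038, 0, 0, 0.034]
    - [-0.014, 0.038, 0, 0, 0.034]
    - [-0.014, 0.038, 0, 0, 0.034]
    - [-0.014, 0.038, 0, 0, 0.034]
    - [-0.014, 0.038, 0, 0, 0.034]
    - [-0.014, 0.038, 0, 0, 0.034]
    - [-0.014, 0.038, 0, 0, 0.034]
    - [-0.014, 0.038, 0, 0, 0.034]
    - [-0.014, 0.038, 0, 0, 0.034]
    - [-0.014, 0.038, 0, 0, 0.034]
    - [-0.014, 0.038, 0, 0, 0.034]
    - [0, 0, 0, 0, 0.034]
    - [0, 0, 0, 0, 0.034]

```text
clock: 1.9
position: [503.1, -128.8, 230.8]
ee_rot: [0.064, 0.998, 0.0, -0.001]
contact_force: [-0.4, 0.1, -0.7]
gripper_width: 33.8
```

```bash
python3 - <<'E'
from h import *
np.set_printoptions(precision=1,suppress=True)
R,p,s=tool();print(p,s["gripper_width"],R)
print("delta to tab, TCP 15 below pt",delta([503.5,-129,130.5-15]))
im,d=arm.get_image("scene");crop(im,200,100,130,100,6,"pics/s4.png")
im,d=arm.get_image("top");crop(im,310,130,110,90,7,"pics/t4.png")
from scipy.spatial import distance
c=np.array([(100,62),(410,82),(375,537),(50,515)])/7+[235,150]-.45
P=arm.camera_params("top");K=P["K"];W=np.linalg.inv(P["world_to_cam"])
out=[]
for u,v in c:
    r=W[:3,:3]@[(u-K[0,2])/K[0,0],-(v-K[1,2])/K[1,1],-1];t=(22-W[2,3])/r[2];out.append(W[:3,3]+t*r)
out=np.array(out);print(out,out.mean(0));
for i in range(4): e=out[i]-out[i-1];print(np.linalg.norm(e),np.degrees(np.arctan2(e[1],e[0])))
E
```

```text
[ 503.1 -128.8  230.8] 33.75354497061564 [[-1.   0.1 -0. ]
 [ 0.1  1.   0. ]
 [ 0.  -0.  -1. ]]
delta to tab, TCP 15 below pt [ -0.6  -0.1 115.3]
[[661.9 247.2  22. ]
 [646.3  78.2  22. ]
 [396.5  99.8  22. ]
 [412.5 270.6  22. ]] [529.3 174.   22. ]
250.5336670287241 -5.346022214909917
169.7312752770414 -95.29396583466958
250.7528410206645 175.05131803813907
171.47014620270002 84.6342852889175
```

View pics/s4.png

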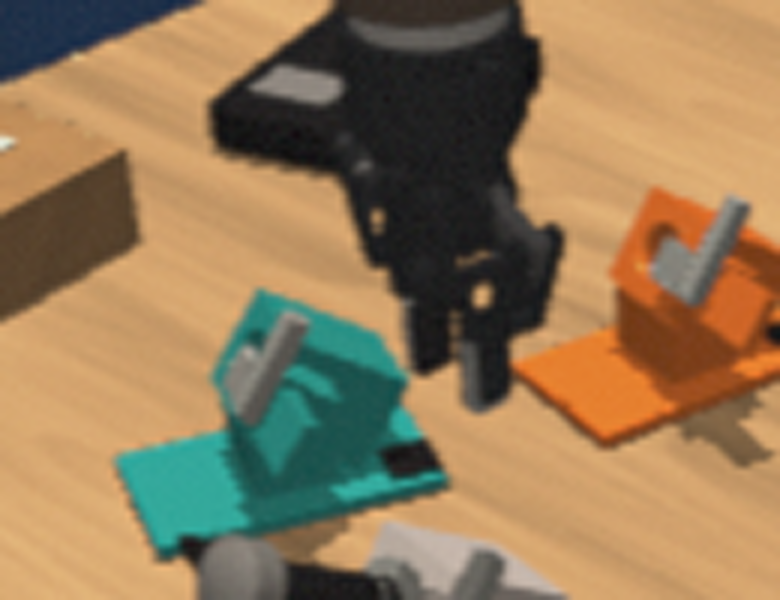

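View pics/t4.png

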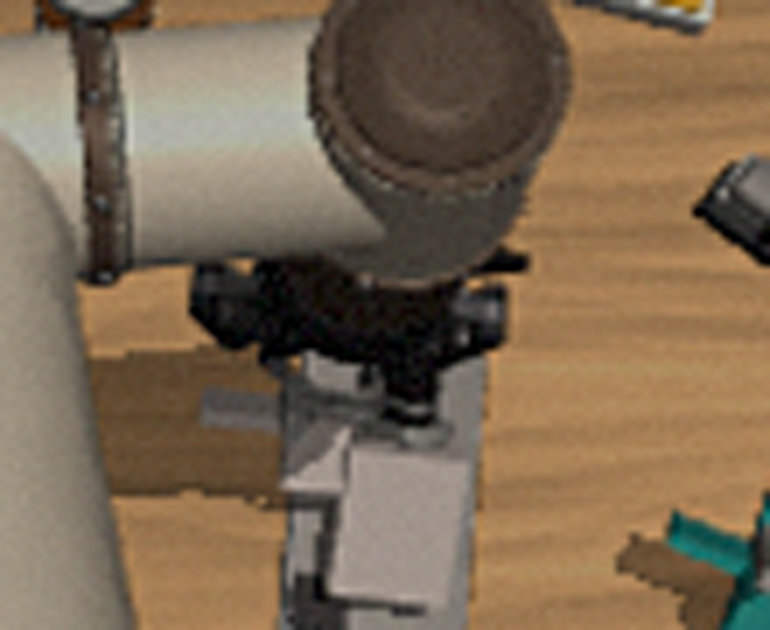

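The gripper hangs above and in front of the charger, and the jaws at (445,360) in the scene crop are heading for the tab at (475,565). The tray's measured sides are 250.6 and 170.6 mm, which matches its stated size. I'll lower partway and check.

>>> drive_tool:
  steps:
    - [0, 0, 0.02, 0, 0.034]
    - [0, 0, 0.02, 0, 0.034]
    - [0, 0, 0.02, 0, 0.034]
    - [0, 0, 0.02, 0, 0.034]
    - [0, 0, 0.008, 0, 0.034]
    - [0, 0, 0, 0, 0.034]

```text
clock: 2.6
position: [502.0, -130.6, 142.4]
ee_rot: [0.066, 0.998, -0.0, -0.001]
contact_force: [-0.1, 0.6, 0.6]
gripper_width: 34.1
```

```bash
python3 - <<'E'
from h import *
R,p,s=tool();print(p)
im,d=arm.get_image("scene");crop(im,230,150,75,60,10,"pics/s5.png")
print((proj("scene",[p,[501.5,-129.5,130.5],[495.8,-128.7,138.7]])-[230,150])*10)
np.save("pics/s5d.npy",d)
E
```

```text
[ 502.04569604 -130.60713373  142.38777559]
[[481.29491796 411.35541105]
 [488.33295548 446.74320633]
 [503.23638731 414.75383004]]
```

View pics/s5.png

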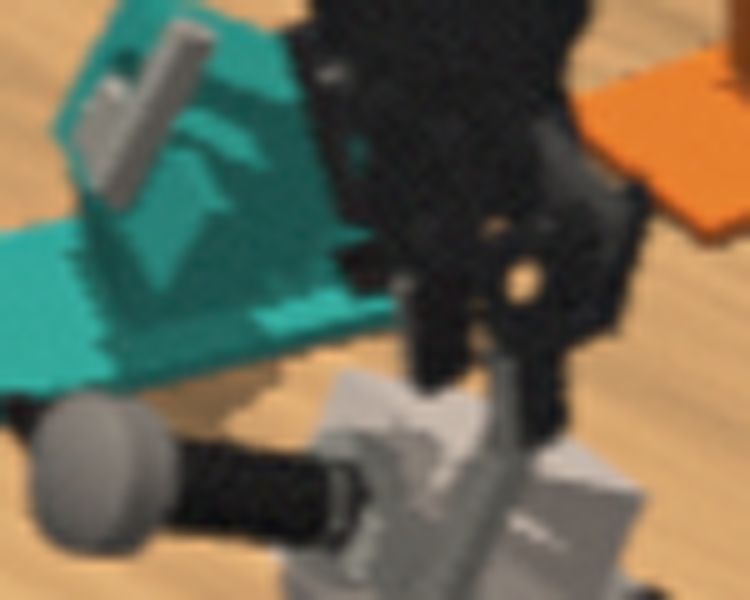

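>>> drive_tool:
  steps:
    - [0, 0.001, 0.008, 0, 0.034]
    - [0, 0, 0.007, 0, 0.034]
    - [0, 0, 0.006, 0, 0.034]
    - [0, 0, 0.004, 0, 0.034]
    - [0, 0, 0, 0, 0.034]
    - [0, 0, 0, 0, 0.034]

```text
clock: 3.25
position: [503.3, -128.7, 118.3]
ee_rot: [0.065, 0.998, -0.0, -0.0]
contact_force: [0.6, 0.4, 0.1]
gripper_width: 33.6
```

>>> drive_tool:
  steps:
    - [0, 0, 0.002, 0, 0.024]
    - [0, 0, 0, 0, 0.018]
    - [0, 0, 0, 0, 0.014]
    - [0, 0, 0, 0, 0.01]
    - [0, 0, 0, 0, 0.01]
    - [0, 0, 0, 0, 0.01]

```text
clock: 3.85
position: [503.2, -128.6, 116.5]
ee_rot: [0.065, 0.998, 0.0, 0.0]
contact_force: [-0.3, 1.3, 1.9]
gripper_width: 11.1
```

>>> drive_tool:
  steps:
    - [0, 0.002, 0, 0, 0.006]
    - [0, 0.003, 0, 0, 0.006]
    - [0, 0.003, 0, 0, 0.006]
    - [0, 0.003, 0, 0, 0.006]
    - [0, 0.003, 0, 0, 0.006]
    - [0, 0, 0, 0, 0.006]

```text
clock: 4.45
position: [505.2, -114.4, 116.5]
ee_rot: [0.065, 0.998, 0.0, 0.0]
contact_force: [-0.7, 1.1, 3.6]
gripper_width: 10.5
```

>>> drive_tool:
  steps:
    - [0, 0.003, 0, 0, 0.006]
    - [0, 0.003, 0, 0, 0.006]
    - [0, 0.003, 0, 0, 0.006]
    - [0, 0.003, 0, 0, 0.006]
    - [0, 0, 0, 0, 0.006]

```text
clock: 4.95
position: [506.8, -102.4, 116.5]
ee_rot: [0.065, 0.998, 0.0, 0.0]
contact_force: [-1.5, -0.5, 5.3]
gripper_width: 10.8
```

```bash
python3 - <<'E'
from h import *
R,p,s=tool();print(p,s["contact_force"],s["gripper_width"])
im,d=arm.get_image("scene");crop(im,230,150,75,60,10,"pics/s6.png")
E
```

```text
[ 506.80843832 -102.38243583  116.48298991] [-1.53119893 -0.46095779  5.30905218] 10.785858657657556
```

View pics/s6.png

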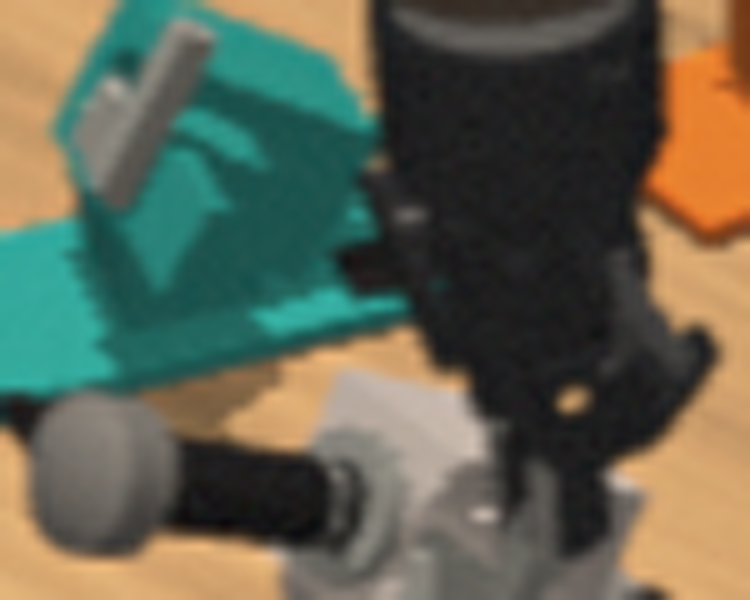

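The tab is held in the jaws at about (540,490) and the latch is moving with it, so the collar at (370,500) is now uncovered. I'll continue to the stop.

>>> drive_tool:
  steps:
    - [0, 0.001, 0, 0, 0.006]
    - [0, 0.001, 0, 0, 0.006]
    - [0, 0, 0, 0, 0.006]

```text
clock: 5.3
position: [507.0, -101.0, 116.5]
ee_rot: [0.065, 0.998, -0.0, 0.0]
contact_force: [-1.9, -1.5, 4.9]
gripper_width: 10.7
```

>>> drive_tool:
  steps:
    - [0, 0.001, 0, 0, 0.006]
    - [0, 0.001, 0, 0, 0.006]
    - [0, 0, 0, 0, 0.006]

```text
clock: 5.6
position: [507.3, -99.0, 116.5]
ee_rot: [0.065, 0.998, -0.0, 0.0]
contact_force: [-1.5, -1.5, 4.7]
gripper_width: 10.7
```

>>> drive_tool:
  steps:
    - [0, 0.0015, 0, 0, 0.006]
    - [0, 0, 0, 0, 0.006]
    - [0, 0, 0, 0, 0.006]

```text
clock: 5.9
position: [507.3, -98.7, 116.4]
ee_rot: [0.065, 0.998, -0.001, -0.0]
contact_force: [-0.5, -7.2, 4.6]
gripper_width: 10.5
```

>>> drive_tool:
  steps:
    - [0, 0.0015, 0, 0, 0.006]
    - [0, 0, 0, 0, 0.006]
    - [0, 0, 0, 0, 0.006]

```text
clock: 6.2
position: [507.3, -98.5, 116.4]
ee_rot: [0.065, 0.998, -0.002, -0.0]
contact_force: [-0.0, -13.2, 3.9]
gripper_width: 10.7
```

>>> drive_tool:
  steps:
    - [0, -0.002, 0, 0, 0.006]
    - [0, 0, 0, 0, 0.014]
    - [0, 0, 0, 0, 0.02]
    - [0, 0, 0, 0, 0.026]
    - [0, 0, 0, 0, 0.03]
    - [0, 0, -0.01, 0, 0.03]
    - [0, 0, -0.03, 0, 0.03]
    - [0, 0, -0.04, 0, 0.03]
    - [0, 0, -0.03, 0, 0.05]
    - [-0.02, 0, 0, 0, 0.085]
    - [0, 0, 0, 0, 0.085]
    - [0, 0, 0, 0, 0.085]

```text
clock: 7.4
position: [526.6, -100.5, 226.2]
ee_rot: [0.065, 0.998, 0.0, -0.0]
contact_force: [-1.0, -0.2, -0.1]
gripper_width: 84.3
```

```bash
python3 - <<'E'
from h import *
R,p,s=tool();print(p,s["contact_force"],s["gripper_width"])
im,d=arm.get_image("scene");crop(im,230,150,75,60,10,"pics/s7.png")
im,d=arm.get_image("top");crop(im,320,150,100,75,8,"pics/t7.png")
E
```

```text
[ 526.61908479 -100.45060157  226.17842042] [-1.01813105 -0.15195116 -0.12831424] 84.2554185680551
```

View pics/s7.png

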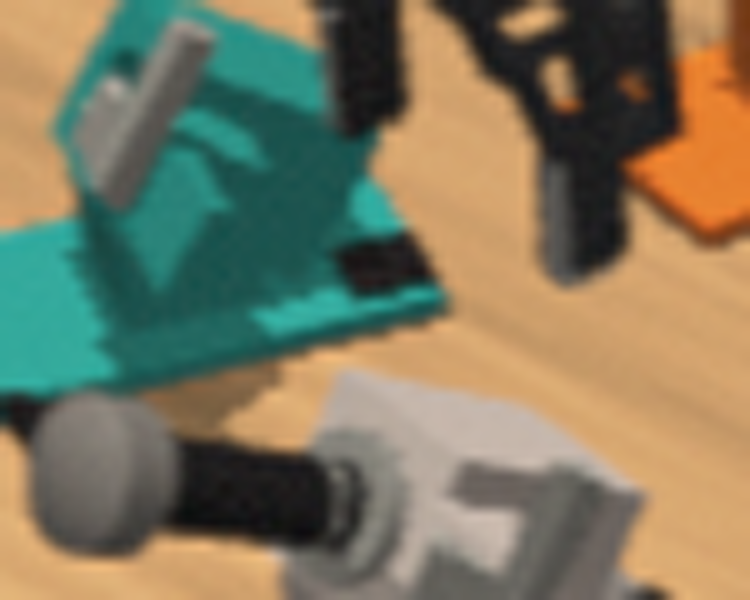

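View pics/t7.png

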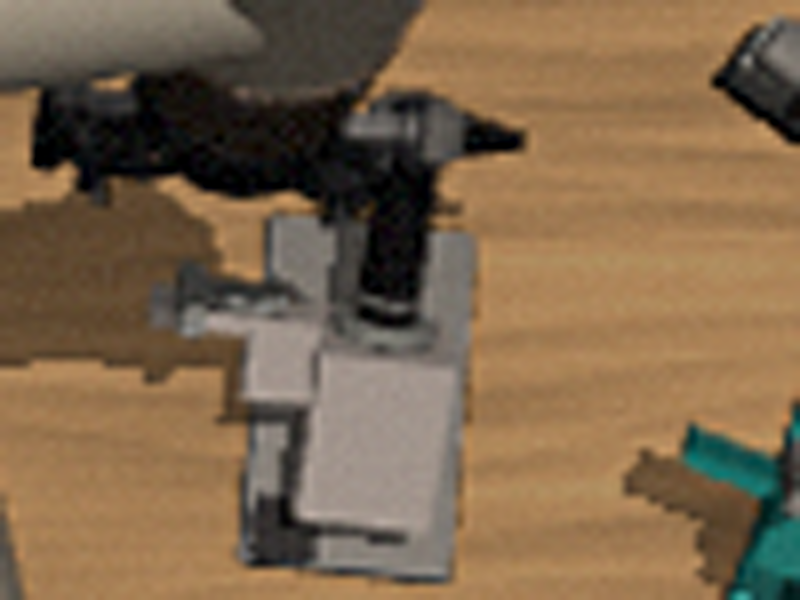

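The latch is open: in the top crop the tab has moved from about x 256 to 190 px, roughly 28 mm, and the handle is still seated. Next I'll position over the grip.

>>> drive_tool:
  steps:
    - [-0.005, -0.02, 0, 0, 0.085]
    - [-0.01, -0.035, 0, 0, 0.085]
    - [-0.0097, -0.034, 0, 0, 0.085]
    - [0, 0, 0, 0, 0.085]
    - [0, 0, 0.03, 0, 0.085]
    - [0, 0, 0.03, 0, 0.085]
    - [0, 0, 0.03, 0, 0.085]
    - [0, 0, 0.01, 0, 0.085]
    - [0, 0, 0, 0, 0.085]
    - [0, 0, 0, 0, 0.085]

```text
clock: 8.5
position: [540.9, -192.0, 127.5]
ee_rot: [0.065, 0.998, -0.0, 0.001]
contact_force: [-0.0, 0.7, 1.0]
gripper_width: 84.7
```

```bash
python3 - <<'E'
from h import *
R,p,s=tool();print(p,s["contact_force"],s["gripper_width"],delta([539.5,-192,93.4]))
im,d=arm.get_image("scene");crop(im,210,140,80,65,9,"pics/s8.png")
im,d=arm.get_image("top");crop(im,320,140,100,80,8,"pics/t8.png")
E
```

```text
[ 540.8655863  -191.9867031   127.51501268] [-0.01648488  0.72929478  0.96779352] 84.70162497490026 [ 1.41338651 -0.17252888 34.11263205]
```

View pics/s8.png

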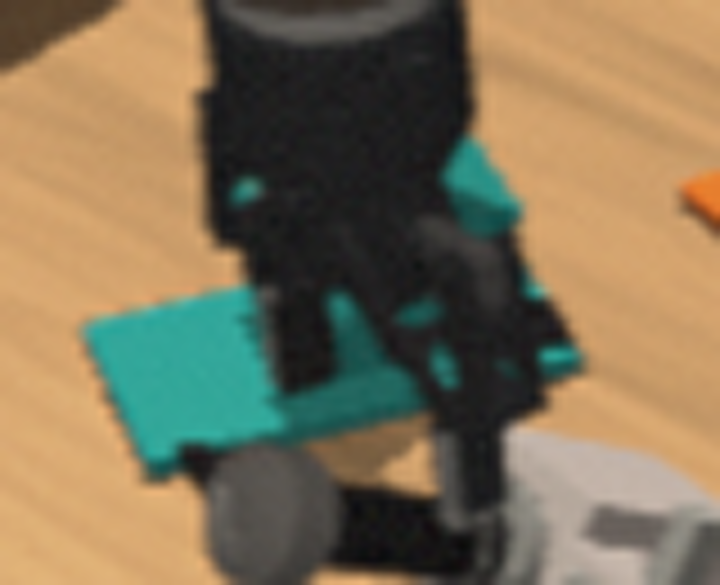

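View pics/t8.png

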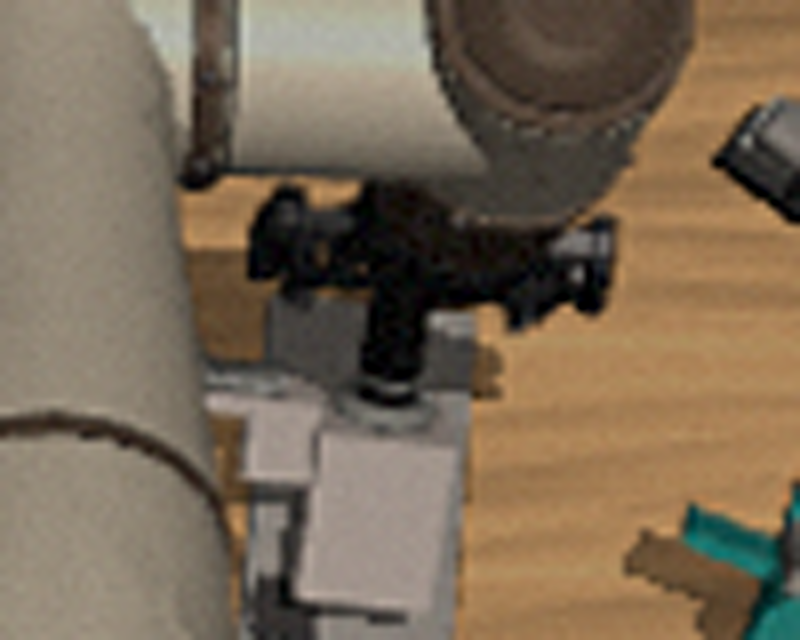

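The open jaws straddle the black grip, with one finger at (305,350) and the other at (470,480) in the scene crop. I'll go down and close.

>>> drive_tool:
  steps:
    - [0.001, 0, 0.01, 0, 0.085]
    - [0, 0, 0.01, 0, 0.085]
    - [0, 0, 0.01, 0, 0.085]
    - [0, 0, 0.004, 0, 0.085]
    - [0, 0, 0, 0, 0.085]
    - [0, 0, 0, 0, 0.085]

```text
clock: 9.2
position: [539.2, -192.0, 92.2]
ee_rot: [0.065, 0.998, -0.0, -0.0]
contact_force: [-0.0, -0.4, 0.4]
gripper_width: 85.0
```

```bash
python3 - <<'E'
from h import *
R,p,s=tool();print(p,s["contact_force"],s["gripper_width"],delta([539.5,-192,93.4]))
im,d=arm.get_image("scene");crop(im,210,150,80,65,9,"pics/s9.png")
E
```

```text
[ 539.19291053 -191.99550807   92.21392645] [-0.00190276 -0.36798981  0.35251238] 85.00259406948608 [-0.30491731  0.03510038 -1.18612309]
```

View pics/s9.png

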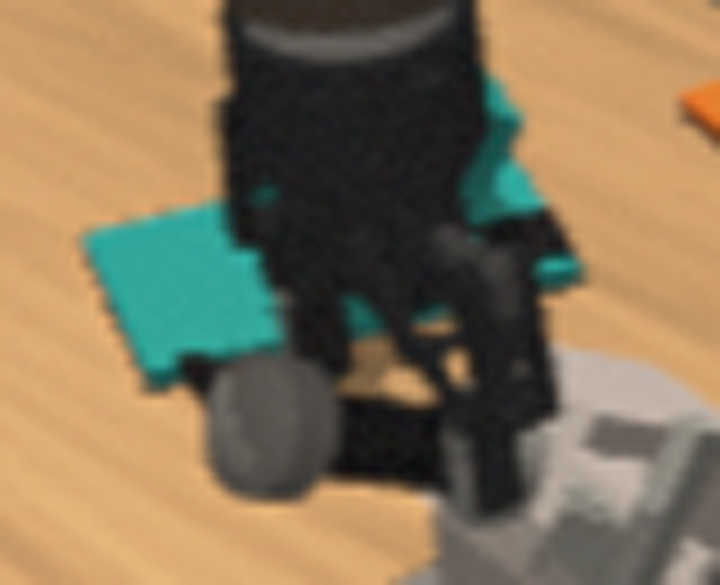

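>>> drive_tool:
  steps:
    - [0, 0, 0, 0, 0.06]
    - [0, 0, 0, 0, 0.04]
    - [0, 0, 0, 0, 0.034]
    - [0, 0, 0, 0, 0.03]
    - [0, 0, 0, 0, 0.028]
    - [0, 0, 0, 0, 0.027]
    - [0, 0, 0, 0, 0.026]
    - [0, 0, 0, 0, 0.026]

```text
clock: 10.05
position: [539.1, -191.9, 92.5]
ee_rot: [0.065, 0.998, -0.0, 0.0]
contact_force: [0.0, 0.1, 1.2]
gripper_width: 26.8
```

>>> drive_tool:
  steps:
    - [0, 0, 0, 0, 0.024]
    - [0, 0, 0, 0, 0.02]
    - [0, 0, 0, 0, 0.015]
    - [0, 0, 0, 0, 0.015]

```text
clock: 10.45
position: [539.2, -191.9, 92.6]
ee_rot: [0.065, 0.998, -0.0, 0.0]
contact_force: [-1.4, 1.0, 2.4]
gripper_width: 26.2
```

>>> drive_tool:
  steps:
    - [-0.0016, 0, -0.0012, 0, 0.015]
    - [-0.0016, 0, -0.0012, 0, 0.015]
    - [-0.0016, 0, -0.0012, 0, 0.015]
    - [-0.0016, 0, -0.0011, 0, 0.015]
    - [0, 0, 0, 0, 0.015]

```text
clock: 10.95
position: [545.8, -192.8, 96.9]
ee_rot: [0.065, 0.998, -0.0, 0.0]
contact_force: [-1.1, -0.1, -0.3]
gripper_width: 26.2
```

>>> drive_tool:
  steps:
    - [-0.00245, 0, -0.0017, 0, 0.015]
    - [-0.00245, 0, -0.0017, 0, 0.015]
    - [-0.00245, 0, -0.0017, 0, 0.015]
    - [-0.00245, 0, -0.0017, 0, 0.015]
    - [-0.00245, 0, -0.0017, 0, 0.015]
    - [-0.00245, 0, -0.0017, 0, 0.015]
    - [-0.00245, 0, -0.0017, 0, 0.015]
    - [-0.00245, 0, -0.0017, 0, 0.015]
    - [0, 0, 0, 0, 0.015]

```text
clock: 11.85
position: [565.4, -195.4, 110.9]
ee_rot: [0.065, 0.998, -0.0, 0.0]
contact_force: [-0.4, 0.2, -2.4]
gripper_width: 26.4
```

```bash
python3 - <<'E'
from h import *
R,p,s=tool();print(p,s["contact_force"],s["wrist_torque"],s["gripper_width"])
im,d=arm.get_image("scene");crop(im,200,140,80,65,9,"pics/s10.png")
E
```

```text
[ 565.42030202 -195.35748587  110.91146739] [-0.42235898  0.15990456 -2.37061414] [ 0.03708984 -0.01615444  0.03878016] 26.447877462666685
```

View pics/s10.png

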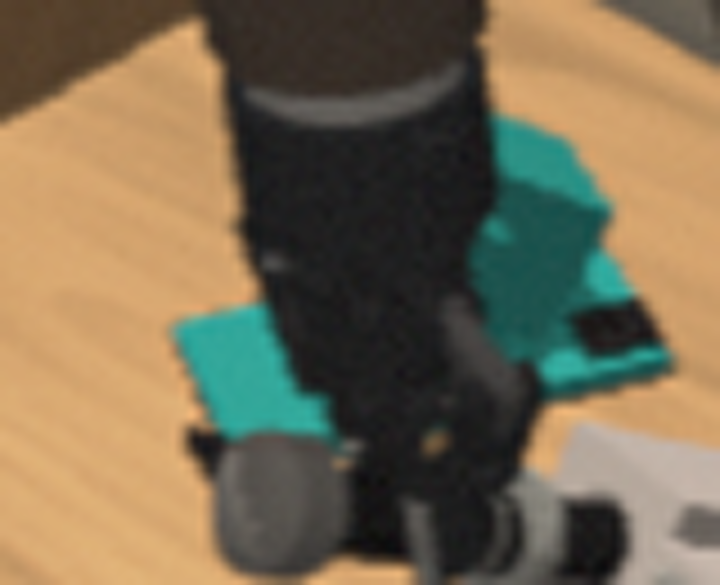

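The handle is coming out straight: the collar is clear of the mouth at (520,530), the black shaft shows behind it, and the force is only the handle's weight.

>>> drive_tool:
  steps:
    - [-0.00245, 0, -0.0017, 0, 0.015]
    - [-0.00245, 0, -0.0017, 0, 0.015]
    - [-0.00245, 0, -0.0017, 0, 0.015]
    - [-0.00245, 0, -0.0017, 0, 0.015]
    - [-0.00245, 0, -0.0017, 0, 0.015]
    - [-0.00245, 0, -0.0017, 0, 0.015]
    - [-0.00245, 0, -0.0017, 0, 0.015]
    - [-0.00245, 0, -0.0017, 0, 0.015]
    - [-0.00245, 0, -0.0017, 0, 0.015]
    - [-0.00245, 0, -0.0017, 0, 0.015]
    - [-0.00245, 0, -0.0017, 0, 0.015]
    - [-0.00245, 0, -0.0017, 0, 0.015]
    - [-0.00245, 0, -0.0017, 0, 0.015]
    - [-0.00245, 0, -0.0017, 0, 0.015]
    - [-0.00245, 0, -0.0017, 0, 0.015]
    - [-0.00245, 0, -0.0017, 0, 0.015]
    - [-0.00245, 0, -0.0017, 0, 0.015]
    - [-0.00245, 0, -0.0017, 0, 0.015]
    - [0, 0, 0, 0, 0.015]

```text
clock: 13.8
position: [609.1, -201.1, 141.5]
ee_rot: [0.065, 0.998, -0.0, 0.0]
contact_force: [0.0, -0.3, -3.2]
gripper_width: 26.4
```

>>> drive_tool:
  steps:
    - [-0.003, 0, -0.003, 0, 0.015]
    - [-0.006, 0, -0.006, 0, 0.015]
    - [-0.008, 0, -0.008, 0, 0.015]
    - [-0.005, 0, -0.01, 0, 0.015]
    - [0, 0, -0.01, 0, 0.015]
    - [0, 0, 0, 0, 0.015]

```text
clock: 14.4
position: [631.5, -204.1, 180.6]
ee_rot: [0.065, 0.998, -0.0, 0.002]
contact_force: [0.9, -1.2, -2.4]
gripper_width: 26.1
```

```bash
python3 - <<'E'
from h import *
R,p,s=tool();print(p,s["contact_force"],s["wrist_torque"],s["gripper_width"])
im,d=arm.get_image("scene");crop(im,170,110,110,90,7,"pics/s11.png");np.save("pics/s11d.npy",d);np.save("pics/s11i.npy",im)
E
```

```text
[ 631.47602099 -204.12306992  180.56956222] [ 0.945173   -1.19842949 -2.43148849] [-0.03919003 -0.02738398  0.00874848] 26.08967255020838
```

View pics/s11.png

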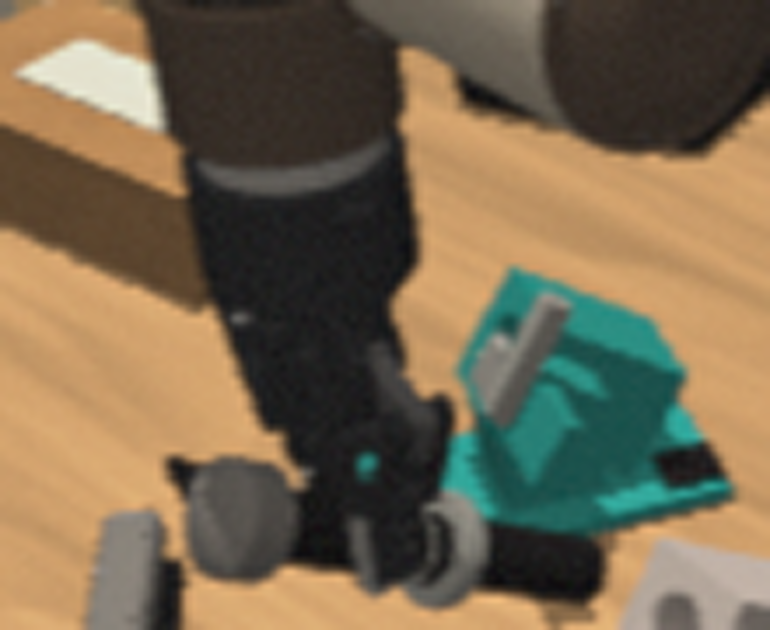

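The handle is fully out and hangs well-gripped in line with the well, with the head at (240,520) and the foot at (590,560) in the crop. I'll lift it and carry it to the tray.

>>> drive_tool:
  steps:
    - [0, 0, -0.015, -1.0, 0.015]
    - [0, 0, -0.025, -1.1, 0.015]
    - [0, 0, -0.02, 0, 0.015]
    - [0.004, 0.01, 0, 0, 0.015]
    - [0.009, 0.02, 0, 0, 0.015]
    - [0.012, 0.03, 0, 0, 0.015]
    - [0.012, 0.035, 0, 0, 0.015]
    - [0.012, 0.035, 0, 0, 0.015]
    - [0.012, 0.035, 0, 0, 0.015]
    - [0.012, 0.035, 0, 0, 0.015]
    - [0.012, 0.035, 0, 0, 0.015]
    - [0.012, 0.035, 0, 0, 0.015]
    - [0.012, 0.035, 0, 0, 0.015]
    - [0.012, 0.03, 0, 0, 0.015]
    - [0.012, 0.02, 0, 0, 0.015]
    - [0.007, 0.01, 0, 0, 0.015]
    - [0.003, 0.008, 0, 0, 0.015]
    - [0, 0, 0, 0, 0.015]
    - [0, 0, 0, 0, 0.015]

```text
clock: 16.35
position: [522.8, 180.3, 238.0]
ee_rot: [0.047, 0.999, -0.0, -0.0]
contact_force: [-0.1, 0.2, -2.5]
gripper_width: 26.3
```

```bash
python3 - <<'E'
from h import *
R,p,s=tool();print(p,s["contact_force"],s["gripper_width"],delta([523,182.6,180]))
print(np.degrees(np.arctan2(R[1,1],R[0,1]))-90)
im,d=arm.get_image("scene");crop(im,250,120,180,150,4.4,"pics/s12.png")
W=cloud("scene",d)
# handle axis: dark/grey pts in region
m=(W[...,2]>60)&(W[...,1]>150)&(W[...,1]<260)&(W[...,0]>380)&(W[...,0]<640)&(W[...,2]<300)
print(m.sum());np.save("pics/s12d.npy",d)
E
```

```text
[522.82361177 180.26099897 237.95632568] [-0.11503079  0.22974414 -2.51065424] 26.31995821133826 [2.12454426e-02 2.37090242e+00 5.79552939e+01]
-5.391242486648224
988
```

View pics/s12.png

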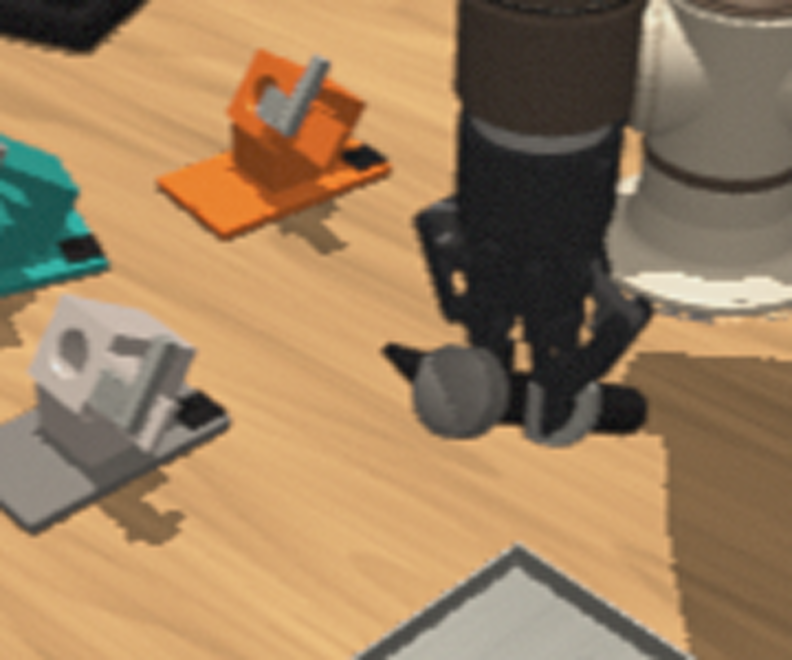

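```bash
python3 - <<'E'
from h import *
R,p,s=tool()
u=-R[:,0]
for t in(28,32,35,38):
  for s0 in (105,110):
    a=u*np.cos(np.radians(t))+np.array([0,0,1])*np.sin(np.radians(t))
    c=p+[0,0,13]
    print(t,s0,"head",(proj("scene",c+a*(178-s0))[0]).round(1),"foot",proj("scene",c-a*s0)[0].round(1),"collar",proj("scene",c+a*(74-s0))[0].round(1))
E
```

```text
28 105 head [347.1 210.6] foot [392.  209.5] collar [374.9 209.9]
28 110 head [348.6 210.5] foot [393.1 209.5] collar [376.1 209.9]
32 105 head [348.1 208.4] foot [390.7 212.3] collar [374.5 210.8]
32 110 head [349.4 208.5] foot [391.8 212.4] collar [375.6 210.9]
35 105 head [348.8 206.7] foot [389.7 214.3] collar [374.2 211.4]
35 110 head [350.2 207. ] foot [390.7 214.5] collar [375.3 211.6]
38 105 head [349.7 205.1] foot [388.7 216.4] collar [373.9 212.1]
38 110 head [350.9 205.4] foot [389.6 216.6] collar [374.9 212.4]
```

>>> drive_tool:
  steps:
    - [0, 0.0024, 0.02, 0, 0.015]
    - [0, 0, 0.03, 0, 0.015]
    - [0, 0, 0.03, 0, 0.015]
    - [0, 0, 0.03, 0, 0.015]
    - [0, 0, 0.025, 0, 0.015]
    - [0, 0, 0.015, 0, 0.015]
    - [0, 0, 0.01, 0, 0.015]
    - [0, 0, 0.005, 0, 0.015]
    - [0, 0, 0, 0, 0.015]
    - [0, 0, 0, 0, 0.015]

```text
clock: 17.4
position: [523.7, 183.4, 74.1]
ee_rot: [0.047, 0.999, 0.0, 0.001]
contact_force: [0.7, -0.2, -3.3]
gripper_width: 26.0
```

```bash
python3 - <<'E'
from h import *
R,p,s=tool();print(p,s["contact_force"],s["gripper_width"])
im,d=arm.get_image("scene");crop(im,280,190,150,130,5,"pics/s13.png")
E
```

```text
[523.74658521 183.44888718  74.06306193] [ 0.67950371 -0.21153494 -3.34066983] 25.986431636738214
```

View pics/s13.png

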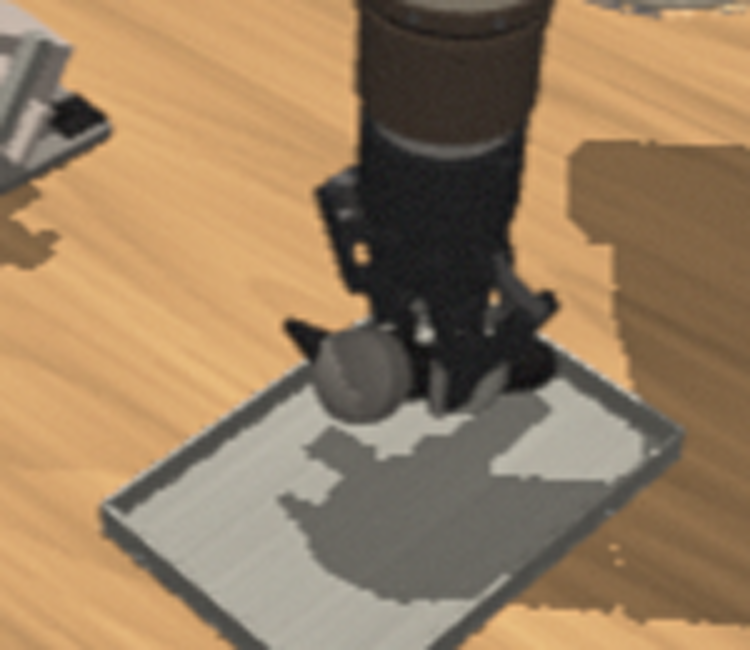

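>>> drive_tool:
  steps:
    - [0, 0, 0.003, 0, 0.015]
    - [0, 0, 0.003, 0, 0.015]
    - [0, 0, 0.002, 0, 0.015]
    - [0, 0, 0.002, 0, 0.015]
    - [0, 0, 0, 0, 0.015]

```text
clock: 17.95
position: [522.8, 183.1, 62.8]
ee_rot: [0.047, 0.999, -0.0, -0.0]
contact_force: [0.3, -0.9, -2.7]
gripper_width: 26.4
```

>>> drive_tool:
  steps:
    - [0, 0, 0.0015, 0, 0.015]
    - [0, 0, 0.0015, 0, 0.015]
    - [0, 0, 0, 0, 0.015]

```text
clock: 18.25
position: [523.1, 183.3, 60.2]
ee_rot: [0.047, 0.999, -0.0, -0.0]
contact_force: [-0.9, -1.1, -3.2]
gripper_width: 26.5
```

>>> drive_tool:
  steps:
    - [0, 0, 0.001, 0, 0.015]
    - [0, 0, 0.001, 0, 0.015]
    - [0, 0, 0, 0, 0.015]

```text
clock: 18.55
position: [523.6, 183.5, 58.8]
ee_rot: [0.047, 0.999, 0.0, 0.001]
contact_force: [1.6, 0.1, 1.5]
gripper_width: 26.3
```

>>> drive_tool:
  steps:
    - [0, 0, 0.001, 0, 0.015]
    - [0, 0, 0.001, 0, 0.015]
    - [0, 0, 0, 0, 0.015]

```text
clock: 18.85
position: [523.9, 183.7, 57.1]
ee_rot: [0.047, 0.999, 0.001, 0.001]
contact_force: [0.5, -0.5, 4.1]
gripper_width: 26.4
```

>>> drive_tool:
  steps:
    - [-0.0005, 0, 0.001, 0, 0.015]
    - [-0.0005, 0, 0.001, 0, 0.015]
    - [0, 0, 0, 0, 0.015]

```text
clock: 19.15
position: [524.3, 183.4, 54.2]
ee_rot: [0.047, 0.999, 0.0, 0.0]
contact_force: [1.3, -0.3, 3.7]
gripper_width: 26.1
```

Contact came at a TCP height of about 59 mm with roughly 7 N, and the handle is pivoting in the pads. I'll continue with matched forward motion.

>>> drive_tool:
  steps:
    - [-0.0011, 0, 0.0015, 0, 0.015]
    - [-0.0011, 0, 0.0015, 0, 0.015]
    - [-0.0011, 0, 0.0015, 0, 0.015]
    - [-0.0011, 0, 0.0015, 0, 0.015]

```text
clock: 19.55
position: [527.6, 182.2, 47.5]
ee_rot: [0.047, 0.999, -0.001, -0.001]
contact_force: [-0.9, -1.2, 1.9]
gripper_width: 26.2
```

>>> drive_tool:
  steps:
    - [-0.001, 0, 0.0015, 0, 0.015]
    - [-0.001, 0, 0.0015, 0, 0.015]
    - [-0.001, 0, 0.0015, 0, 0.015]
    - [-0.001, 0, 0.0015, 0, 0.015]

```text
clock: 19.95
position: [532.2, 182.2, 41.9]
ee_rot: [0.047, 0.999, -0.0, -0.0]
contact_force: [-2.1, 0.2, 2.1]
gripper_width: 26.2
```

>>> drive_tool:
  steps:
    - [-0.0008, 0, 0.0015, 0, 0.015]
    - [-0.0008, 0, 0.0015, 0, 0.015]
    - [-0.0008, 0, 0.0015, 0, 0.015]
    - [-0.0008, 0, 0.0015, 0, 0.015]

```text
clock: 20.35
position: [535.8, 182.2, 36.1]
ee_rot: [0.047, 0.999, 0.0, 0.0]
contact_force: [-0.8, -0.5, 0.4]
gripper_width: 25.9
```

```bash
python3 - <<'E'
from h import *
R,p,s=tool();print(p,s["contact_force"],s["gripper_width"])
im,d=arm.get_image("scene");crop(im,280,190,150,130,5,"pics/s14.png")
E
```

```text
[535.7611133  182.16179595  36.14089472] [-0.77158931 -0.54647433  0.41909441] 25.94439123529997
```

View pics/s14.png

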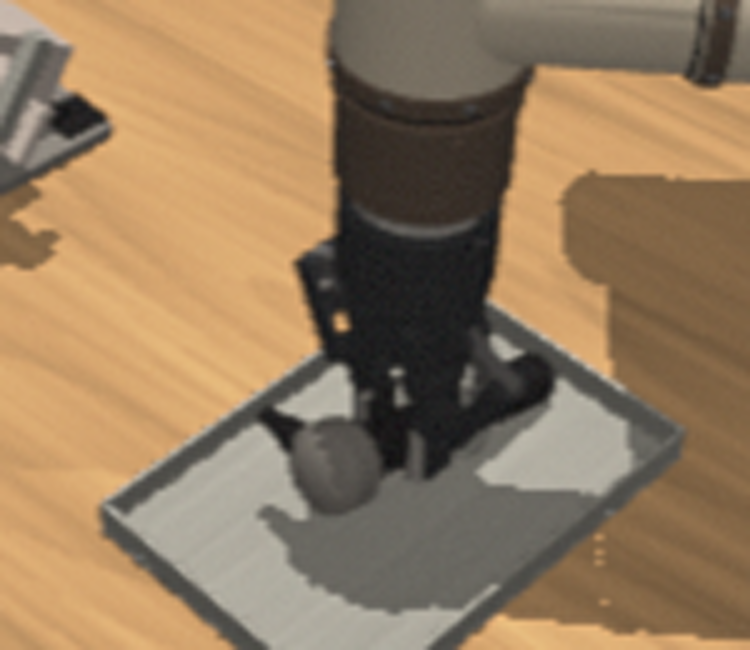

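>>> drive_tool:
  steps:
    - [-0.0007, 0, 0.0015, 0, 0.015]
    - [-0.0007, 0, 0.0015, 0, 0.015]
    - [-0.0007, 0, 0.0015, 0, 0.015]
    - [-0.0006, 0, 0.0015, 0, 0.015]

```text
clock: 20.8
position: [538.4, 181.9, 30.1]
ee_rot: [0.047, 0.999, 0.0, 0.0]
contact_force: [0.1, 0.9, 1.7]
gripper_width: 26.5
```

>>> drive_tool:
  steps:
    - [-0.0005, 0, 0.0015, 0, 0.015]
    - [-0.0005, 0, 0.0015, 0, 0.015]
    - [-0.0005, 0, 0.0015, 0, 0.015]
    - [-0.0004, 0, 0.001, 0, 0.015]

```text
clock: 21.2
position: [540.3, 181.7, 24.6]
ee_rot: [0.047, 0.999, 0.0, 0.0]
contact_force: [-0.6, 0.3, 1.8]
gripper_width: 26.4
```

>>> drive_tool:
  steps:
    - [-0.0003, 0, 0.001, 0, 0.015]
    - [-0.0003, 0, 0.001, 0, 0.015]
    - [-0.0003, 0, 0.001, 0, 0.015]
    - [0, 0, 0, 0, 0.015]

```text
clock: 21.6
position: [541.2, 181.6, 21.5]
ee_rot: [0.047, 0.999, 0.0, 0.0]
contact_force: [0.6, 0.4, 0.1]
gripper_width: 26.4
```

>>> drive_tool:
  steps:
    - [0, 0, 0.001, 0, 0.015]
    - [0, 0, 0.001, 0, 0.015]
    - [0, 0, 0, 0, 0.015]

```text
clock: 21.9
position: [541.4, 181.7, 19.9]
ee_rot: [0.047, 0.999, 0.0, 0.0]
contact_force: [1.8, 0.6, 2.0]
gripper_width: 26.1
```

>>> drive_tool:
  steps:
    - [0, 0, 0.001, 0, 0.015]
    - [0, 0, 0.001, 0, 0.015]
    - [0, 0, 0, 0, 0.015]

```text
clock: 22.2
position: [541.0, 181.5, 17.6]
ee_rot: [0.047, 0.999, -0.0, -0.0]
contact_force: [0.9, 0.2, 2.2]
gripper_width: 26.3
```

>>> drive_tool:
  steps:
    - [0, 0, 0.001, 0, 0.015]
    - [0, 0, 0.001, 0, 0.015]
    - [0, 0, 0, 0, 0.015]

```text
clock: 22.5
position: [541.1, 181.5, 16.0]
ee_rot: [0.047, 0.999, -0.0, 0.0]
contact_force: [0.1, -0.6, 4.8]
gripper_width: 26.2
```

```bash
python3 - <<'E'
from h import *
R,p,s=tool();print(p,s["contact_force"],s["gripper_width"])
im,d=arm.get_image("scene");crop(im,290,230,130,100,6,"pics/s15.png")
E
```

```text
[541.11930663 181.53361553  16.00359217] [ 0.09002162 -0.55979823  4.80736897] 26.219303482510398
```

View pics/s15.png

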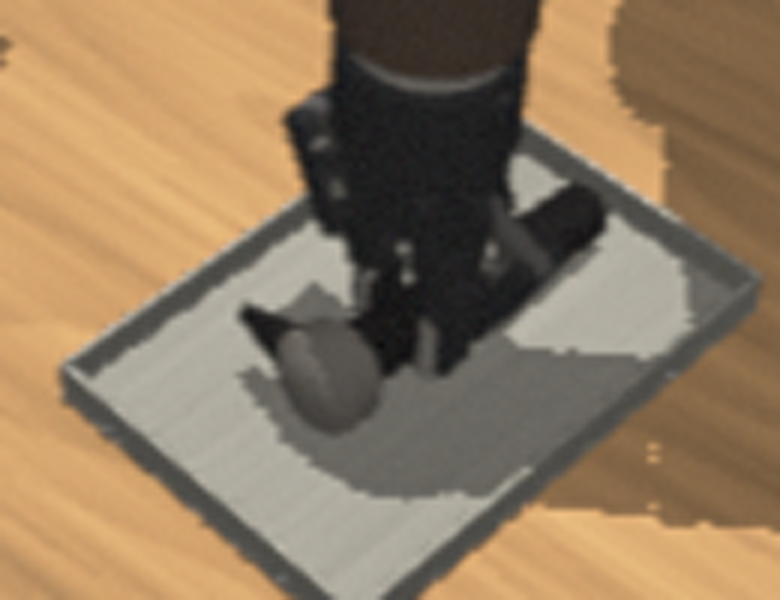

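>>> drive_tool:
  steps:
    - [0, 0, 0.001, 0, 0.015]
    - [0, 0, 0.001, 0, 0.015]
    - [0, 0, 0, 0, 0.015]

```text
clock: 22.85
position: [541.8, 181.6, 14.9]
ee_rot: [0.046, 0.999, 0.0, 0.001]
contact_force: [0.8, -0.6, 9.1]
gripper_width: 26.1
```

>>> drive_tool:
  steps:
    - [0, 0, 0.001, 0, 0.015]
    - [0, 0, 0.001, 0, 0.015]
    - [0, 0, 0, 0, 0.015]

```text
clock: 23.15
position: [542.9, 182.0, 13.3]
ee_rot: [0.046, 0.999, 0.001, 0.002]
contact_force: [2.0, -2.0, 9.7]
gripper_width: 25.9
```

>>> drive_tool:
  steps:
    - [0, 0, -0.0005, 0, 0.022]
    - [0, 0, 0, 0, 0.025]
    - [0, 0, 0, 0, 0.027]
    - [0, 0, 0, 0, 0.028]
    - [0, 0, 0, 0, 0.03]
    - [0, 0, 0, 0, 0.034]
    - [0, 0, 0, 0, 0.04]
    - [0, 0, 0, 0, 0.048]
    - [0, 0, 0, 0, 0.054]
    - [0, 0, 0, 0, 0.054]
    - [0, 0, 0, 0, 0.054]

```text
clock: 24.25
position: [541.1, 181.6, 12.2]
ee_rot: [0.047, 0.999, 0.0, 0.0]
contact_force: [0.2, -0.3, -0.5]
gripper_width: 54.0
```

```bash
python3 - <<'E'
from h import *
R,p,s=tool();print(p,s["contact_force"],s["gripper_width"])
im,d=arm.get_image("scene");crop(im,290,230,130,100,6,"pics/s16.png")
E
```

```text
[541.05155908 181.58649815  12.22621921] [ 0.15508319 -0.26671164 -0.46281444] 54.04522465059218
```

View pics/s16.png

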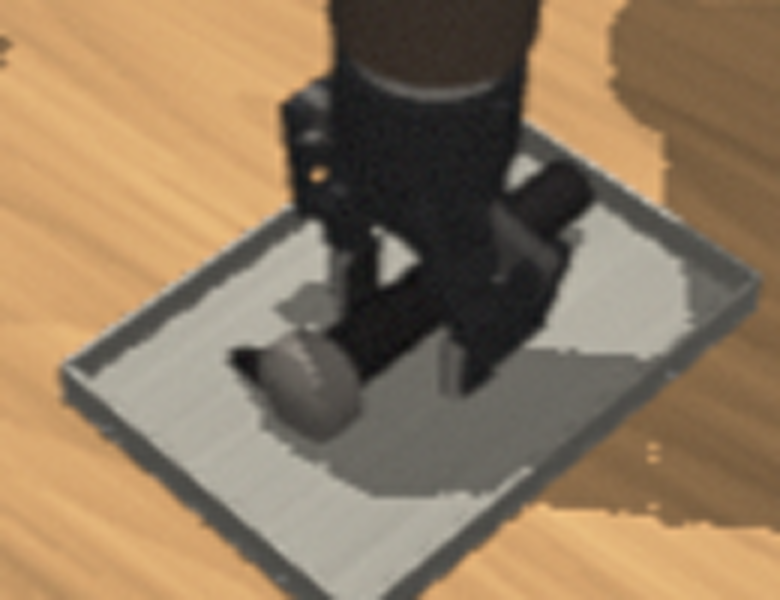

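>>> drive_tool:
  steps:
    - [0, 0, -0.01, 0, 0.054]
    - [0, 0, -0.02, 0, 0.054]
    - [0, 0, -0.04, 0, 0.054]
    - [0, 0, -0.05, 0, 0.054]
    - [0, 0, -0.05, 0, 0.054]
    - [0.03, -0.03, -0.04, 0, 0.054]
    - [0.04, -0.04, 0, 0, 0.054]
    - [0.04, -0.04, 0, 0, 0.054]
    - [0.02, -0.05, 0, 0, 0.054]
    - [0, -0.05, 0, 0, 0.054]
    - [0, -0.05, 0, 0, 0.054]
    - [0, 0, 0, 0, 0.054]
    - [0, 0, 0, 0, 0.054]

```text
clock: 25.6
position: [403.6, -50.6, 217.3]
ee_rot: [0.048, 0.999, 0.0, 0.001]
contact_force: [0.1, 1.2, -0.2]
gripper_width: 54.2
```

```bash
python3 - <<'E'
from h import *
np.set_printoptions(precision=1,suppress=True)
R,p,s=tool();print(p,s["contact_force"],s["gripper_width"],s["clock"])
im,d=arm.get_image("scene");cv2.imwrite("pics/s17.png",im)
im2,d2=arm.get_image("top");crop(im2,235,150,70,85,7,"pics/t17.png");cv2.imwrite("pics/t17f.png",im2)
t=np.radians(-5.3);U=np.array([[np.cos(t),np.sin(t),0],[-np.sin(t),np.cos(t),0],[0,0,1]])
for n,dd in(("top",d2),("scene",d)):
    W=(cloud(n,dd)-[529.3,174,0])@U.T
    m=(np.abs(W[...,0])<119)&(np.abs(W[...,1])<79)&(W[...,2]>11)&(W[...,2]<120)
    P=W[m];print(n,m.sum(),P.min(0),P.max(0))
    for a in range(-120,120,20):
        k=(P[:,0]>a)&(P[:,0]<a+20)
        if k.sum()>3: print(a+10,k.sum(),P[k,1].min(),P[k,1].max(),np.percentile(P[k,2],95))
E
```

```text
[403.6 -50.6 217.3] [ 0.1  1.2 -0.2] 54.17436821889533 25.6
top 222 [ -9.6 -46.8  11. ] [106.6  53.3  51.8]
-10 16 -13.064146024529665 9.998061157934071 43.16787547549046
10 41 -15.585919562273096 22.115048490631736 45.325927419052505
30 37 -30.684141872117777 9.601035049672 42.300239125964254
50 70 -46.77775282085731 28.476979024594637 47.870149099510854
70 56 -43.06580459465261 53.33453107327321 50.66510666849808
scene 1088 [-119.  -79.   11.] [116.2  73.2  51.8]
-110 62 -78.70604445394908 73.19424160874841 26.602660739946185
-90 79 -78.94864574920614 15.036145833428234 41.6943869284933
-70 87 -78.95089950244335 16.821808717683005 40.941393101304456
-50 86 -78.70050457100717 15.145829385387 40.9879829705105
-30 138 -78.93489464616707 25.378371033989026 48.807645034928356
-10 90 -78.93568798241718 15.604476921225066 41.02896125255153
10 95 -78.95724656505817 16.600516882454105 41.689749836173135
30 91 -78.94562687097068 16.197648058211453 41.47773749451119
50 91 -78.39721456346484 23.70813376079735 48.102713741376476
70 237 -78.70567675342924 24.18423165076866 48.32586025763992
90 16 -78.90744550188114 -76.90900582016138 22.632872393136836
110 16 -78.98366000852141 -76.6165732730274 23.386552545650943
```

View pics/s17.png

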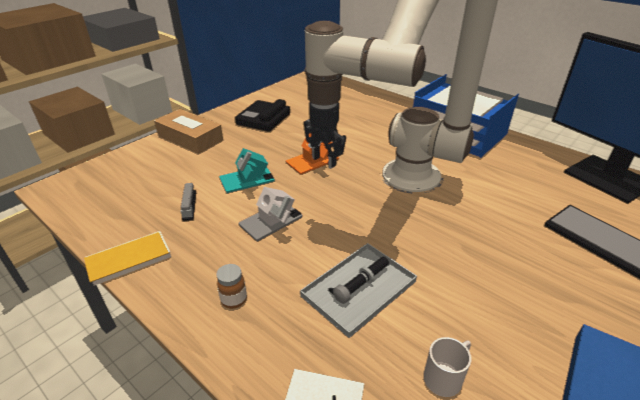

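View pics/t17.png

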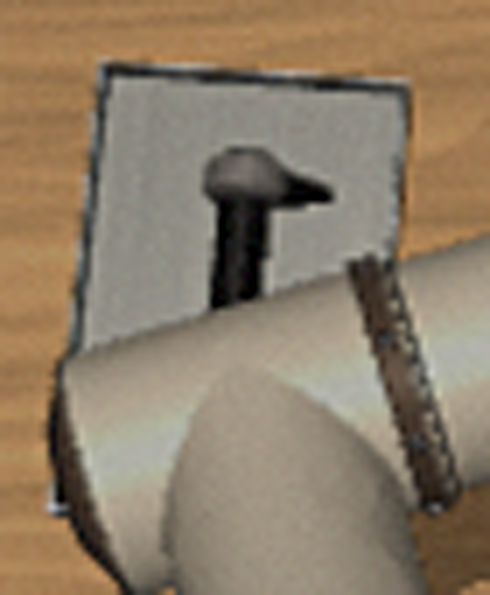

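```bash
python3 - <<'E'
from h import *
im=cv2.imread("pics/s17.png");a=cv2.imread("pics/scene0.png")
for n,(x,y,w,h) in dict(jar=(212,258,40,55),mug=(415,330,65,70),stapler=(172,175,35,50)).items():
    print(n,np.abs(im[y:y+h,x:x+w].astype(int)-a[y:y+h,x:x+w]).mean().round(2))
crop(im,230,170,75,60,10,"pics/s18.png")
E
```

```text
jar 5.08
mug 5.08
stapler 5.17
```

View pics/s18.png

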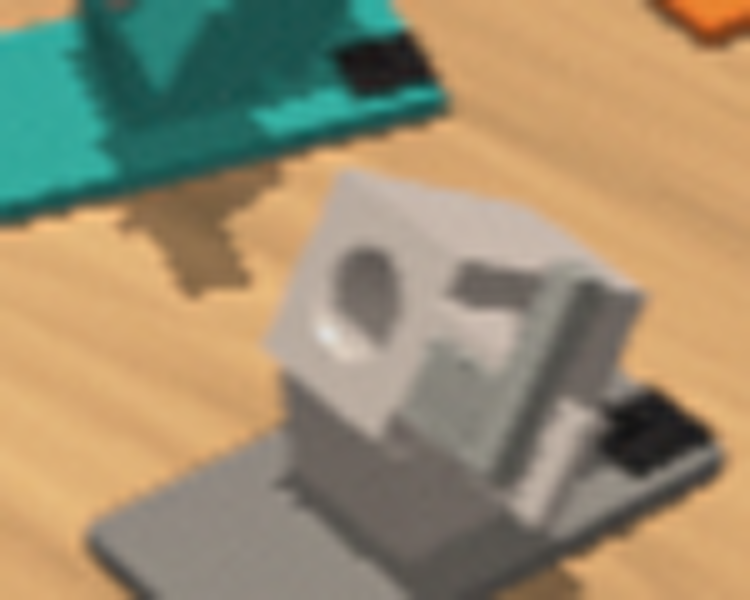

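The well is empty and the latch still stands aside at (520,370) in the crop. The jar, mug and stapler show the same small image difference (about 5 levels each, noise), so they haven't moved.

```bash
python3 -c "
from bench import arm
print(arm.job_done())"
```

```text
the job is handed in; nothing more can be done
None
```

The otoscope is off charge and lying flat in the instrument tray, the gripper has let go, and the latch is left open. I handed the job in at about 26 s; it gives no verdict, so what follows is from my own checks.

- **Latch:** I slid it about 30 mm, until it met its end stop at around 13 N. It still stood aside in the last picture.
- **Drawing the handle:** I drew it about 85 mm along the well's axis. The tool force stayed within a few newtons, which is about the otoscope's own weight.
- **Laying down:** The tool can't tilt, so I set the foot on the tray floor and let the handle pivot level in the pads as I lowered it. The tool force peaked at about 10 N (roughly 12 N on the tray).
- **Otoscope at rest:** In the depth picture the collar and head tops are at 48.8 and 48.3 mm (49 and 48.5 expected), so it lies level. It lies inside the walls, from roughly -100 to +80 mm along the tray and close to its centre line.
- **Bystanders:** The jar, mug and stapler show no change beyond image noise. The robot is clear of everything.
- **Disagreements:**
    - My estimates of the charger's heading ranged from about -0.08 to -0.14 rad; I used about -0.13.
    - The latch stop put the well's centre about 2 mm to the side of the camera fit, within the calibration error.
    - On release the otoscope rolled slightly, so its cone tipped down towards the tray floor.

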